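# Make up the garden lanterns for the evening

## Task

Get the garden lanterns ready for this evening: slide the pine light box open, set one LED tealight flat down in the cup of every lantern base on the bench, then push a glass chimney over each lantern's collar until it is fully home, and slide the box shut again. Lights left over stay in the box and a chimney left over stays standing upright on the bench. Leave the cloche, the blue pot, the bulb planter and the cultivator where they are.

Things in the scene. Friction and masses are not known exactly. Their poses are not given: they have to be found in the camera images.
- lantern1: brass lantern base, 0.65 kg, loose (may be absent): round foot 84 mm across, 14 mm high; on it an upright collar, 49 mm outside, from 14 to 26 mm high, not chamfered. In the collar is the light's round cup: 41 mm bore, floor at 18 mm (8 mm deep). A chimney goes over the collar and is home when its lower rim stands on the foot, at 14 mm. Origin: centre of underside; z up
- lantern2: brass lantern base, 0.65 kg, loose (may be absent): round foot 84 mm across, 14 mm high; on it an upright collar, 49 mm outside, from 14 to 26 mm high, not chamfered. In the collar is the light's round cup: 41 mm bore, floor at 18 mm (8 mm deep). A chimney goes over the collar and is home when its lower rim stands on the foot, at 14 mm. Origin: centre of underside; z up
- lantern3: brass lantern base, 0.65 kg, loose (may be absent): round foot 84 mm across, 14 mm high; on it an upright collar, 49 mm outside, from 14 to 26 mm high, not chamfered. In the collar is the light's round cup: 41 mm bore, floor at 18 mm (8 mm deep). A chimney goes over the collar and is home when its lower rim stands on the foot, at 14 mm. Origin: centre of underside; z up
- chimney1: clear glass chimney with a brass rim at both ends, standing upright on the bench: a straight tube open at both ends, 59 mm outside, 53 mm bore, 85 mm high, about 0.13 kg; it slips over a lantern's collar with some 1.5 mm to spare all round. Origin: centre of its lower end; z along its axis
- chimney2: clear glass chimney with a brass rim at both ends, standing upright on the bench: a straight tube open at both ends, 59 mm outside, 53 mm bore, 85 mm high, about 0.13 kg; it slips over a lantern's collar with some 1.5 mm to spare all round. Origin: centre of its lower end; z along its axis
- chimney3: clear glass chimney with a brass rim at both ends, standing upright on the bench: a straight tube open at both ends, 59 mm outside, 53 mm bore, 85 mm high, about 0.13 kg; it slips over a lantern's collar with some 1.5 mm to spare all round. Origin: centre of its lower end; z along its axis
- light1: white LED tealight, standing in the closed light box at the start: a plain disc body, 38 mm across and 20 mm high, with a small plastic flame (10 mm across) on top, 34 mm high in all, about 22 g. Fits a lantern's cup with 1.5 mm to spare all round and then stands 12 mm proud of the collar. Origin: centre of its underside; z up
- light2: white LED tealight, standing in the closed light box at the start: a plain disc body, 38 mm across and 20 mm high, with a small plastic flame (10 mm across) on top, 34 mm high in all, about 22 g. Fits a lantern's cup with 1.5 mm to spare all round and then stands 12 mm proud of the collar. Origin: centre of its underside; z up
- light3: white LED tealight, standing in the closed light box at the start: a plain disc body, 38 mm across and 20 mm high, with a small plastic flame (10 mm across) on top, 34 mm high in all, about 22 g. Fits a lantern's cup with 1.5 mm to spare all round and then stands 12 mm proud of the collar. Origin: centre of its underside; z up
- lightbox: low pine box fixed to the bench: 130 (its x) by 206 mm (its y), walls 8 thick and 46 mm high, floor at 8 mm. The lights stand in a row along its y, 58 mm apart. Wooden runners on both y sides, 10 mm wide, up to 61 mm high, reach from x = -65 to 187 mm. Origin: centre of the underside; the lid opens along its +x, away from the robot
- lid (a joint): the box's pine lid, sliding flat between the runners along the box's +x: 0 shut, 0.12 m fully open (then the whole box is uncovered); top face at 54.5 mm above the bench; stays where it is left, friction about 1.2 N
- lid_knob (a point): top of the lid's dark upright knob, 20 mm across and 27 mm high, top at 81.5 mm above the bench; on the box's centre line, 38 mm in front of the lid's centre; it moves with the lid
- cloche: bystander: glass bell cloche, 132 mm across, 152 mm high, 0.7 kg; origin: centre of its underside
- pot: bystander: blue glazed pot, 110 mm across the rim, 100 mm high; origin: centre of its underside
- bulb_planter: bystander: black plastic bulb planter standing up, 70 mm across, 182 mm high with its handle; origin: centre of its underside
- cultivator: bystander: steel three-pronged hand cultivator with a wooden handle, lying down, 280 mm long along its x (prongs at +x, up to 50 mm high); origin: on the bench, 20 mm towards the prongs from its ferrule's middle
Things that resemble listed ones, but are neither listed nor needed, are in the scene too. Leave any green or pink look-alike of the chimney3 alone.

How it is judged:
On the way, in this order (a step that is already met when the one before it is completed fails the run):
1. the light box has been slid open (value of joint lid above 0.09 m), for 0.2 s.
2. every lantern base has a light lying flat in its cup (((horizontal distance between light1 and lantern1 below 0.004 m and z of light1 in the frame of lantern1 between 0.014 and 0.0215 m and angle between the z axis of light1 and the z axis of lantern1, either way round below 0.08 rad) or (horizontal distance between light2 and lantern1 below 0.004 m and z of light2 in the frame of lantern1 between 0.014 and 0.0215 m and angle between the z axis of light2 and the z axis of lantern1, either way round below 0.08 rad) or (horizontal distance between light3 and lantern1 below 0.004 m and z of light3 in the frame of lantern1 between 0.014 and 0.0215 m and angle between the z axis of light3 and the z axis of lantern1, either way round below 0.08 rad)) and ((horizontal distance between light1 and lantern2 below 0.004 m and z of light1 in the frame of lantern2 between 0.014 and 0.0215 m and angle between the z axis of light1 and the z axis of lantern2, either way round below 0.08 rad) or (horizontal distance between light2 and lantern2 below 0.004 m and z of light2 in the frame of lantern2 between 0.014 and 0.0215 m and angle between the z axis of light2 and the z axis of lantern2, either way round below 0.08 rad) or (horizontal distance between light3 and lantern2 below 0.004 m and z of light3 in the frame of lantern2 between 0.014 and 0.0215 m and angle between the z axis of light3 and the z axis of lantern2, either way round below 0.08 rad)) and ((horizontal distance between light1 and lantern3 below 0.004 m and z of light1 in the frame of lantern3 between 0.014 and 0.0215 m and angle between the z axis of light1 and the z axis of lantern3, either way round below 0.08 rad) or (horizontal distance between light2 and lantern3 below 0.004 m and z of light2 in the frame of lantern3 between 0.014 and 0.0215 m and angle between the z axis of light2 and the z axis of lantern3, either way round below 0.08 rad) or (horizontal distance between light3 and lantern3 below 0.004 m and z of light3 in the frame of lantern3 between 0.014 and 0.0215 m and angle between the z axis of light3 and the z axis of lantern3, either way round below 0.08 rad))), for 0.2 s.
3. every lantern has its chimney home over the light (all of step 2 and ((horizontal distance between chimney1 and lantern1 below 0.0045 m and z of chimney1 in the frame of lantern1 between 0.01 and 0.0175 m and angle between the z axis of chimney1 and the z axis of lantern1, either way round below 0.05 rad) or (horizontal distance between chimney2 and lantern1 below 0.0045 m and z of chimney2 in the frame of lantern1 between 0.01 and 0.0175 m and angle between the z axis of chimney2 and the z axis of lantern1, either way round below 0.05 rad) or (horizontal distance between chimney3 and lantern1 below 0.0045 m and z of chimney3 in the frame of lantern1 between 0.01 and 0.0175 m and angle between the z axis of chimney3 and the z axis of lantern1, either way round below 0.05 rad)) and ((horizontal distance between chimney1 and lantern2 below 0.0045 m and z of chimney1 in the frame of lantern2 between 0.01 and 0.0175 m and angle between the z axis of chimney1 and the z axis of lantern2, either way round below 0.05 rad) or (horizontal distance between chimney2 and lantern2 below 0.0045 m and z of chimney2 in the frame of lantern2 between 0.01 and 0.0175 m and angle between the z axis of chimney2 and the z axis of lantern2, either way round below 0.05 rad) or (horizontal distance between chimney3 and lantern2 below 0.0045 m and z of chimney3 in the frame of lantern2 between 0.01 and 0.0175 m and angle between the z axis of chimney3 and the z axis of lantern2, either way round below 0.05 rad)) and ((horizontal distance between chimney1 and lantern3 below 0.0045 m and z of chimney1 in the frame of lantern3 between 0.01 and 0.0175 m and angle between the z axis of chimney1 and the z axis of lantern3, either way round below 0.05 rad) or (horizontal distance between chimney2 and lantern3 below 0.0045 m and z of chimney2 in the frame of lantern3 between 0.01 and 0.0175 m and angle between the z axis of chimney2 and the z axis of lantern3, either way round below 0.05 rad) or (horizontal distance between chimney3 and lantern3 below 0.0045 m and z of chimney3 in the frame of lantern3 between 0.01 and 0.0175 m and angle between the z axis of chimney3 and the z axis of lantern3, either way round below 0.05 rad))), for 0.2 s.
At the end, for the whole second after the job is handed in: Each lantern has a light in its cup (3.5 mm of the floor, 4 mm of centre, level within 0.08 rad) and a chimney home on its foot (3.5 mm of it, 4.5 mm of centre, 0.05 rad); lid shut within 12 mm; spare lights upright in the box, spare chimney upright (0.08 rad) on the bench; all at rest (all of step 3 and value of joint lid below 0.012 m and ((x of light1 in the frame of lightbox between -0.06 and 0.06 m and y of light1 in the frame of lightbox between -0.1 and 0.1 m and z of light1 in the frame of lightbox below 0.02 m and angle between light1's own z axis and vertical below 0.3 rad) or (horizontal distance between light1 and lantern1 below 0.004 m and z of light1 in the frame of lantern1 between 0.014 and 0.0215 m and angle between the z axis of light1 and the z axis of lantern1, either way round below 0.08 rad) or (horizontal distance between light1 and lantern2 below 0.004 m and z of light1 in the frame of lantern2 between 0.014 and 0.0215 m and angle between the z axis of light1 and the z axis of lantern2, either way round below 0.08 rad) or (horizontal distance between light1 and lantern3 below 0.004 m and z of light1 in the frame of lantern3 between 0.014 and 0.0215 m and angle between the z axis of light1 and the z axis of lantern3, either way round below 0.08 rad)) and ((x of light2 in the frame of lightbox between -0.06 and 0.06 m and y of light2 in the frame of lightbox between -0.1 and 0.1 m and z of light2 in the frame of lightbox below 0.02 m and angle between light2's own z axis and vertical below 0.3 rad) or (horizontal distance between light2 and lantern1 below 0.004 m and z of light2 in the frame of lantern1 between 0.014 and 0.0215 m and angle between the z axis of light2 and the z axis of lantern1, either way round below 0.08 rad) or (horizontal distance between light2 and lantern2 below 0.004 m and z of light2 in the frame of lantern2 between 0.014 and 0.0215 m and angle between the z axis of light2 and the z axis of lantern2, either way round below 0.08 rad) or (horizontal distance between light2 and lantern3 below 0.004 m and z of light2 in the frame of lantern3 between 0.014 and 0.0215 m and angle between the z axis of light2 and the z axis of lantern3, either way round below 0.08 rad)) and ((x of light3 in the frame of lightbox between -0.06 and 0.06 m and y of light3 in the frame of lightbox between -0.1 and 0.1 m and z of light3 in the frame of lightbox below 0.02 m and angle between light3's own z axis and vertical below 0.3 rad) or (horizontal distance between light3 and lantern1 below 0.004 m and z of light3 in the frame of lantern1 between 0.014 and 0.0215 m and angle between the z axis of light3 and the z axis of lantern1, either way round below 0.08 rad) or (horizontal distance between light3 and lantern2 below 0.004 m and z of light3 in the frame of lantern2 between 0.014 and 0.0215 m and angle between the z axis of light3 and the z axis of lantern2, either way round below 0.08 rad) or (horizontal distance between light3 and lantern3 below 0.004 m and z of light3 in the frame of lantern3 between 0.014 and 0.0215 m and angle between the z axis of light3 and the z axis of lantern3, either way round below 0.08 rad)) and angle between each of chimney1, chimney2, chimney3's own z axis and vertical below 0.08 rad and height (world z) of each of chimney1, chimney2, chimney3 below 0.02 m and linear speed of each of chimney1, chimney2, chimney3, light1, light2, light3 below 0.02 m/s); the robot touches nothing.
It fails at once if the glass cloche is shifted by more than 30 mm or tipped (distance of cloche from where it was at the start of the episode above 0.03 m or angle between cloche's own z axis and vertical above 0.35 rad).
It fails at once if the blue pot is shifted by more than 30 mm or tipped (distance of pot from where it was at the start of the episode above 0.03 m or angle between pot's own z axis and vertical above 0.35 rad).
It fails at once if the bulb planter is shifted by more than 30 mm or tipped (distance of bulb_planter from where it was at the start of the episode above 0.03 m or angle between bulb_planter's own z axis and vertical above 0.35 rad).
It fails at once if the cultivator is shifted by more than 30 mm or tipped (distance of cultivator from where it was at the start of the episode above 0.03 m or angle between cultivator's own z axis and vertical above 0.35 rad).
Of lantern1, lantern2, lantern3 only 2 to 3 are there at a start; the rules pass over those that are not, and their reading is None.
At some moment in a run one of lantern1, lantern2, lantern3 may be knocked a few centimetres aside while the robot is not near it.
It also fails if it takes over 210 s, if anything falls off the work surface, if the arm or the gripper's body presses on something with over 40 N, if the wrist force passes 120 N, or if a joint passes its speed limit or range.

## Robot

A 7-joint arm with a two-finger parallel gripper is mounted at the origin on the work surface. World frame = base frame: x ahead of the robot, y to its left, z up, the work surface at z = 0. Lengths are in m, angles in rad, forces in N, time in s.
With the tool pointing down it reaches from about 0.4 to 0.85 m from the base axis. Payload 4.5 kg.
Tool frame: the origin (TCP) lies at the very end of the fingers, on their centre line; the grasp point (between the pads) lies 19 mm behind it; z points along the fingers, y is the line along which they close (so a half turn about z gives the same grasp; the last joint's range is limited). The gripper opens to 88 mm and grips with 3 to 60 N. Pads are 18 mm wide; open, the fingers measure 123 mm over their backs; the gripper's body (75 mm by 187 mm) begins 45 mm behind the grasp point.
Start: joints at [1.273, 0.689, -0.195, 1.565, 0.157, 0.902, -0.215], TCP at [0.204, -0.591, 0.239] pointing down, gripper open.
Joint ranges: [-3.01, 3.01], [-0.46, 2.08], [-1.47, 1.51], [0.13, 2.56], [-1, 4.14], [0.04, 2.09], [-2.66, 2.66]. Speed limits (rad/s): [2.57, 2.57, 3.14, 3.14, 3.14, 3.14, 3.14].

## Interface

Orientations are given as a unit quaternion [x, y, z, w].
In Python, from plant import r gives the robot as it stands. The module is installed in compiled form; this text tells all that it offers.
- The arm moves only by the shell command python3 -m pendant 'ROWS' [FORCE]. ROWS is JSON, one flat list of numbers, 7 for each row, row after row: the opening, from 0 (shut) to 1 (fully open), then the shift along the tool's x, y, z scaled (see below), then the turn, a rotation vector about the tool's x, y, z scaled (see below). A call has 1 to 12 rows; each row is the pose to reach, as a shift and turn from the pose commanded when the call began, along the tool's axes at that moment; what a row does not reach only later rows make up. The controller multiplies each number of a shift by 0.15 m and each number of a turn by pi/2 rad. A row lasts 1/10 s, in which the tool goes at most 50 mm and 8.59 degrees, less where a joint would pass 70% of its speed; a pose out of reach is approached as far as the arm can. A call with a number of a shift or a turn outside -1 to 1 is refused whole. A call with a gripper value outside its range is refused whole. The fingers move at their own pace and stop on an object; FORCE is the grip in N (left out, the last holds). Time passes only in rows, so rows that repeat a pose let the fingers close. It gives the time, the measured TCP pose, the force, the opening and the grip force at its end, in the units of the state.
- r.get_state(): the state, without advancing time (a new reading comes with each control period).
- r.snapshot(name): name is "scene" or "top" or "wrist"; returns a dict with "img" (480x640x3 uint8, red, green, blue), "mtx" (3x3 intrinsics, pixels), "cam_to_world" (4x4, takes a point from camera to world coordinates). Camera axes: x right, y up, looking along -z (the intrinsics and any distortion apply to the point x, -y, -z); pixel columns grow to the right and rows downward; lengths in m; the calibration is good to about 2 mm. A picture is of the moment at which its call begins. There is no depth.
- r.finish_job(): hands the job in; it is judged then, once.
The state is a dict: "clock": time; "q": joint angles; "qd": joint speeds; "joint_torque": joint torques, N m; "tool_pos": TCP position; "eef_rot": TCP orientation; "contact_force": force on the tool from outside, world axes, zero at the start; "moment": the same for the moment, N m; "opening": opening from 0.0 (shut) to 1.0 (fully open); "finger_force": force on a finger pad.
Only numpy, scipy, OpenCV 4.12 (cv2) and the standard library are available. Lean on these libraries where they do the work, as an engineer would, in place of code of your own. Each camera call takes 0.05 s, during which the arm holds its last target. There are 200 camera calls.

## Working session

There is one attempt and no reset: what is moved stays moved. The work goes in short steps, Python scripts to look and compute and a shell command to move; the robot and the scene stay as the last step left them, time stands still between calls to the robot, and variables do not carry over. Pictures are saved under pics/ and viewed, at most 14 in all, crops included, and the job is handed in when it is done.

```bash
mkdir -p pics; cat > h.py <<'E'
import numpy as np, cv2
from plant import r
from scipy.spatial.transform import Rotation as R
def snap(n,f=None):
    s=r.snapshot(n)
    if f: cv2.imwrite('pics/'+f+'.png',s['img'][:,:,::-1])
    np.savez('pics/'+(f or n)+'.npz',K=s['mtx'],T=s['cam_to_world'],img=s['img']); return s
def ray(f,u,v):
    d=np.load('pics/'+f+'.npz'); K,T=d['K'],d['T']
    p=np.linalg.inv(K)@[u,v,1]; p=T[:3,:3]@[p[0],-p[1],-p[2]]
    return T[:3,3],p/np.linalg.norm(p)
def atz(f,u,v,z):
    o,d=ray(f,u,v); return o+d*(z-o[2])/d[2]
def tri(*obs):
    A=0;b=0
    for f,u,v in obs:
        o,d=ray(f,u,v);P=np.eye(3)-np.outer(d,d);A=A+P;b=b+P@o
    x=np.linalg.solve(A,b)
    res=[np.linalg.norm((np.eye(3)-np.outer(d,d))@(x-o)) for o,d in [ray(*q) for q in obs]]
    return x,np.round(res,4)
def proj(f,X):
    d=np.load('pics/'+f+'.npz');K,T=d['K'],d['T']
    p=T[:3,:3].T@(np.array(X)-T[:3,3]); q=K@[p[0],-p[1],-p[2]]; return q[:2]/q[2]
def rel(target,yaw=None):
    """numbers for a move to target TCP (yaw: world direction angle of tool y); printed in row units"""
    s=r.get_state(); Q=R.from_quat(s['eef_rot']); 
    d=Q.inv().apply(np.array(target)-s['tool_pos'])/0.15
    out=np.round(d,3)
    if yaw is not None:
        y=np.array([np.cos(yaw),np.sin(yaw),0]);cur=Q.as_matrix()[:,1]
        if y@cur<0:y=-y
        z=np.array([0,0,-1.]);M=np.c_[np.cross(y,z),y,z]
        rv=(Q.inv()*R.from_matrix(M)).as_rotvec()/(np.pi/2); return out,np.round(rv,3)
    return out
E
python3 - <<'E'
from h import *
np.set_printoptions(precision=4,suppress=True)
for n in("scene","top","wrist"):
    s=snap(n,n+'0');print(n,s['mtx'].tolist(),s['cam_to_world'])
s=r.get_state();print(s)
print(R.from_quat(s['eef_rot']).as_matrix())
E
```

```text
scene [[484.83247651621735, 0.0, 331.0201617301648], [0.0, 484.83247651621735, 233.62415162012582], [0.0, 0.0, 1.0]] [[-0.0868 -0.7725  0.629   1.3345]
 [ 0.9962 -0.0746  0.0458 -0.0206]
 [ 0.0115  0.6306  0.776   1.0149]
 [ 0.      0.      0.      1.    ]]
top [[543.2445269812087, 0.0, 318.315216415512], [0.0, 543.2445269812087, 241.92086622503726], [0.0, 0.0, 1.0]] [[ 0.0105  0.9926 -0.1208  0.3532]
 [-0.9999  0.01   -0.0049 -0.0928]
 [-0.0037  0.1208  0.9927  1.6524]
 [ 0.      0.      0.      1.    ]]
wrist [[343.54531613674527, 0.0, 323.06084827898536], [0.0, 343.54531613674527, 239.33823101440652], [0.0, 0.0, 1.0]] [[ 0.3256  0.9025  0.2818  0.2767]
 [-0.9455  0.3116  0.0947 -0.566 ]
 [-0.0023 -0.2973  0.9548  0.3837]
 [ 0.      0.      0.      1.    ]]
{'clock': 0.15, 'q': array([ 1.2728,  0.6898, -0.1945,  1.5661,  0.1573,  0.9025, -0.2151]), 'qd': array([-0.0029, -0.0024, -0.0005, -0.0029, -0.0014,  0.0002,  0.0005]), 'joint_torque': array([ -0.001 , -52.7861,  -1.2685, -15.3587,  -0.0526,   0.0039,
         0.0001]), 'tool_pos': array([ 0.2034, -0.5905,  0.2381]), 'eef_rot': array([ 0.9863,  0.1651, -0.0002, -0.0007]), 'contact_force': array([-0.8202,  0.3352, -0.6415]), 'moment': array([-0.0098,  0.0641,  0.0482]), 'finger_force': 0.0, 'opening': 0.9989986664399023}
[[ 0.9455  0.3258 -0.0006]
 [ 0.3258 -0.9455  0.0013]
 [-0.0001 -0.0014 -1.    ]]
```

View pics/top0.png

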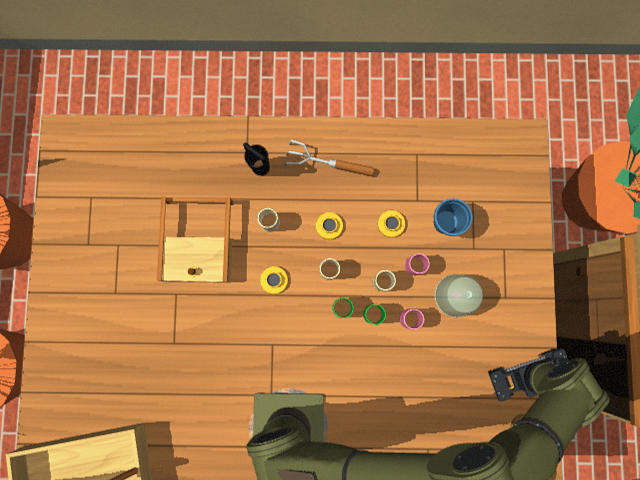

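View pics/scene0.png

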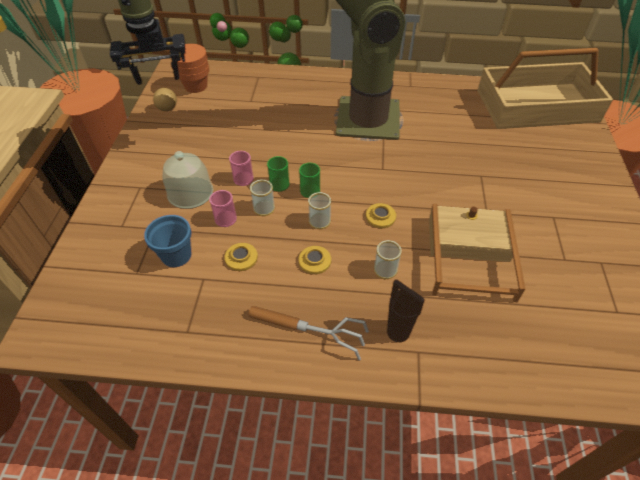

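Top picture:
- Lantern bases (yellow, dark cup): (275,279), (330,225), (392,223).
- Clear chimneys: (268,218), (330,268), (385,281).
- Look-alikes to avoid: green (343,307), (375,314); pink (418,264), (412,319).
- Lid knob: (192,270).

I'll check these choices in enlarged crops.

```bash
python3 - <<'E'
from h import *
def crop(f,x,y,w,h,k,o):
    im=np.load('pics/'+f+'.npz')['img'][y:y+h,x:x+w,::-1]
    im=cv2.resize(im,None,fx=k,fy=k,interpolation=cv2.INTER_CUBIC)
    for i in range(0,w,10):
        cv2.line(im,(i*k,0),(i*k,12 if (x+i)%50==0 else 5),(0,0,255),1)
        if (x+i)%50==0: cv2.putText(im,str(x+i),(i*k,24),0,.4,(0,0,255),1)
    for i in range(0,h,10):
        cv2.line(im,(0,i*k),(12 if (y+i)%50==0 else 5,i*k),(0,0,255),1)
        if (y+i)%50==0: cv2.putText(im,str(y+i),(14,i*k),0,.4,(0,0,255),1)
    cv2.imwrite('pics/'+o+'.png',im)
crop('top0',150,190,266,150,3,'ct'); crop('scene0',210,160,320,140,2,'cs')
E
sed -n '/xx/p' h.py
```

```text
(no output)
```

View pics/ct.png

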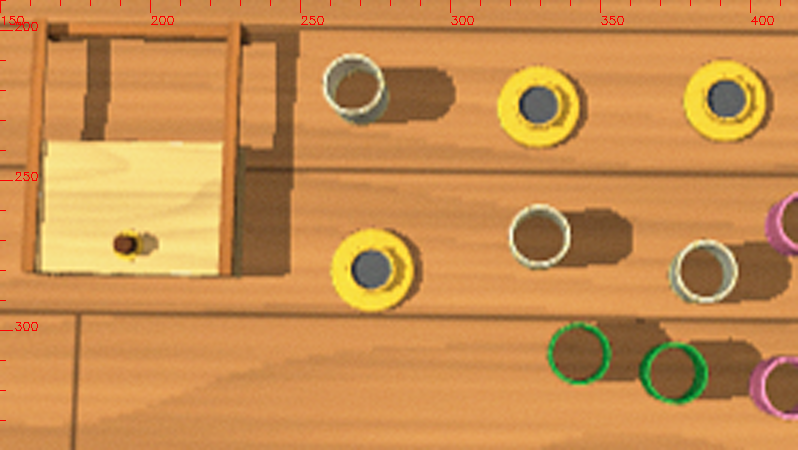

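View pics/cs.png

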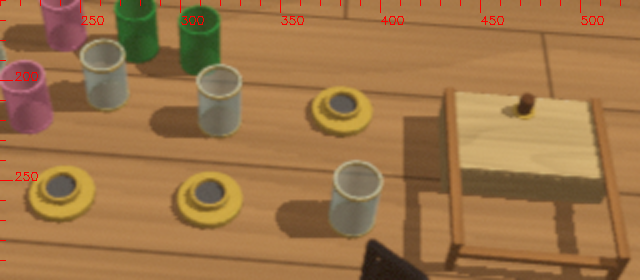

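Both crops show the same choices. Next I'll triangulate them.

```bash
python3 - <<'E'
from h import *
np.set_printoptions(precision=4,suppress=True)
for n,t,s in [('LA',(274,279.7),(381.5,212)),('LB',(329.7,224.7),(314.5,254.5)),('LC',(392,222.7),(240.5,252.5)),('P',(268,218.7),(388.5,250)),('Q',(330,269),(319.5,201)),('S',(384.7,280.3),(261.5,188.5)),('knob',(191.3,271),(473.5,209)),('cloche',(463,294),(179,155)),('pot',(453,215),(170,233))]:
    x,e=tri(('top0',)+t,('scene0',)+s); print(n,x,e)
# box corners: runner tops z .061
for c in [(163,197.5),(230,198),(159,281),(228,281)]: print('runner',atz('top0',*c,.061))
for c in [(164,237.5),(225,237.5)]: print('lidfar',atz('top0',*c,.0545))
E
```

```text
LA [0.4363 0.0498 0.0174] [0.0025 0.0025]
LB [ 0.604  -0.1168  0.0245] [0.0019 0.0019]
LC [ 0.6125 -0.3061  0.0202] [0.0018 0.0018]
P [0.6121 0.0655 0.077 ] [0.002 0.002]
Q [ 0.4659 -0.1179  0.0759] [0.0019 0.0019]
S [ 0.4347 -0.2774  0.0753] [0.0012 0.0012]
knob [0.4562 0.2851 0.0771] [0.002 0.002]
cloche [ 0.3972 -0.4924  0.1416] [0.0052 0.0052]
pot [ 0.6241 -0.4708  0.0942] [0.0046 0.0046]
runner [0.6756 0.3799 0.061 ]
runner [0.6761 0.1798 0.061 ]
runner [0.4268 0.3804 0.061 ]
runner [0.4289 0.1782 0.061 ]
lidfar [0.5562 0.3734 0.0545]
lidfar [0.558  0.1922 0.0545]
```

Heights match the text within a few mm: lantern cups at about 0.02, chimney rims at about 0.08, knob at 0.08. The boxes and lanterns are within reach. I'm moving towards the knob now.

```bash
P="python3 -m pendant"
python3 -m pendant '[1,0.887,-0.117,-0.133,0,0,0.211, 1,0.887,-0.117,-0.133,0,0,0.211, 1,0.887,-0.117,-0.133,0,0,0.211, 1,0.887,-0.117,-0.133,0,0,0.211]' 10
python3 -m pendant '[1,0.867,-0.533,0,0,0,0, 1,0.867,-0.533,0,0,0,0, 1,0.867,-0.533,0,0,0,0, 1,0.867,-0.533,0,0,0,0]'
python3 -m pendant '[1,0.2,-1,0,0,0,0, 1,0.2,-1,0,0,0,0, 1,0.2,-1,0,0,0,0]'
python3 -m pendant '[1,0,-1,0,0,0,0, 1,0,-1,0,0,0,0, 1,0,-1,0,0,0,0]'
python3 -m pendant '[1,0,-1,0,0,0,0, 1,0,-1,0,0,0,0, 1,0,-1,0,0,0,0]'
python3 -m pendant '[1,0,-1,0,0,0,0, 1,0,-1,0,0,0,0, 1,0,-1,0,0,0,0]'
python3 -m pendant '[1,-0.2,-0.9,0.5,0,0,0, 1,-0.2,-0.9,0.5,0,0,0, 1,-0.2,-0.9,0.5,0,0,0, 1,-0.2,-0.9,0.5,0,0,0]'
python3 - <<'E'
from h import *
s=r.get_state();print(s['tool_pos'],R.from_quat(s['eef_rot']).as_matrix().round(3)); snap('wrist','w1')
print(rel([.454,.281,.06],np.pi/2), proj('w1',[.454,.281,.0815]))
E
```

```text
clock: 0.55
tool_pos: [0.3316, -0.5268, 0.2593]
eef_rot: [1.0, 0.005, 0.003, -0.001]
contact_force: [-1.2, -0.3, 0.1]
opening: 1.0
finger_force: 0.0
clock: 0.95
tool_pos: [0.4615, -0.4442, 0.2582]
eef_rot: [1.0, 0.006, 0.003, -0.002]
contact_force: [0.1, 0.6, -0.0]
opening: 1.0
finger_force: 0.0
clock: 1.25
tool_pos: [0.4824, -0.303, 0.2583]
eef_rot: [1.0, -0.0, -0.0, 0.0]
contact_force: [1.4, 0.5, -0.1]
opening: 0.999
finger_force: 0.0
clock: 1.55
tool_pos: [0.4823, -0.1528, 0.2585]
eef_rot: [1.0, -0.0, -0.0, 0.0]
contact_force: [1.2, 0.3, 0.0]
opening: 1.0
finger_force: 0.0
clock: 1.85
tool_pos: [0.4825, -0.0029, 0.2586]
eef_rot: [1.0, -0.0, -0.0, 0.0]
contact_force: [1.1, 0.4, 0.7]
opening: 1.0
finger_force: 0.0
clock: 2.15
tool_pos: [0.4826, 0.1471, 0.2586]
eef_rot: [1.0, -0.0, -0.0, 0.0]
contact_force: [1.4, 0.1, -0.7]
opening: 1.0
finger_force: 0.0
clock: 2.55
tool_pos: [0.4493, 0.2866, 0.181]
eef_rot: [1.0, 0.005, -0.002, -0.001]
contact_force: [-0.0, 0.0, 0.3]
opening: 1.001
finger_force: 0.0
[0.44930278 0.28656432 0.18096945] [[ 1.     0.01  -0.005]
 [ 0.01  -1.     0.001]
 [-0.005 -0.001 -1.   ]]
(array([0.027, 0.025, 0.81 ]), array([-0.   ,  0.002,  0.005])) [330.41168343 234.15346119]
```

View pics/w1.png

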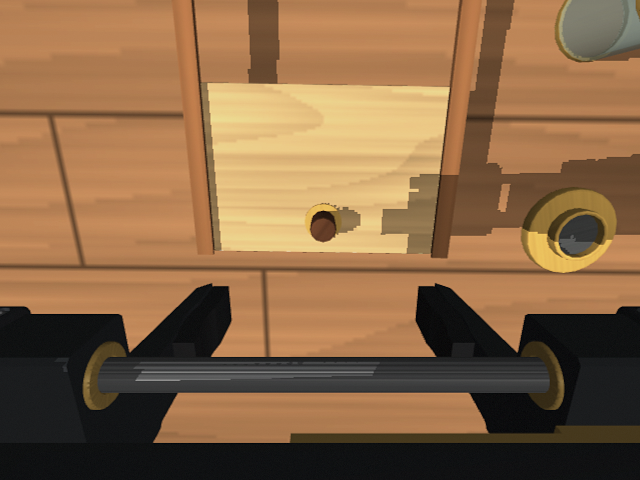

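Knob top shows at pixel (323,228), against (330,234) predicted. So the knob is near (0.457, 0.284). I'll grip it and slide the lid open.

```bash
python3 -m pendant '[0.6,0.05,0.015,0.4,0,0,0, 0.6,0.05,0.015,0.65,0,0,0, 0.6,0.05,0.015,0.807,0,0,0, 0.6,0.05,0.015,0.807,0,0,0, 0,0.05,0.015,0.807,0,0,0, 0,0.05,0.015,0.807,0,0,0, 0,0.05,0.015,0.807,0,0,0, 0,0.05,0.015,0.807,0,0,0, 0,0.05,0.015,0.807,0,0,0]' 15
python3 -m pendant '[0,0.15,0,0,0,0,0, 0,0.3,0,0,0,0,0, 0,0.45,0,0,0,0,0, 0,0.6,0,0,0,0,0, 0,0.7,0,0,0,0,0, 0,0.77,0,0,0,0,0, 0,0.77,0,0,0,0,0, 0,0.77,0,0,0,0,0]'
python3 -m pendant '[0.6,0,0,0,0,0,0, 0.6,0,0,0,0,0,0, 0.6,0,0,0,0,0,0, 0.6,0,0,-0.5,0,0,0, 0.6,-0.3,0,-1,0,0,0, 0.6,-0.8,0,-1,0,0,0, 0.6,-0.8,0,-1,0,0,0, 0.6,-0.8,0,-1,0,0,0, 0.6,-0.8,0,-1,0,0,0]'
python3 - <<'E'
from h import *
snap('wrist','w2'); snap('top','top1')
E
```

```text
clock: 3.5
tool_pos: [0.4618, 0.2871, 0.0644]
eef_rot: [1.0, 0.003, 0.003, -0.006]
contact_force: [0.3, 8.9, -2.7]
opening: 0.222
finger_force: 15.0
clock: 4.3
tool_pos: [0.5772, 0.2864, 0.0645]
eef_rot: [1.0, 0.002, 0.003, -0.006]
contact_force: [1.1, 10.6, -2.2]
opening: 0.218
finger_force: 15.0
clock: 5.2
tool_pos: [0.4547, 0.2787, 0.2139]
eef_rot: [1.0, 0.001, 0.0, -0.0]
contact_force: [-0.5, 0.6, -0.5]
opening: 0.6
finger_force: 0.0
```

View pics/w2.png

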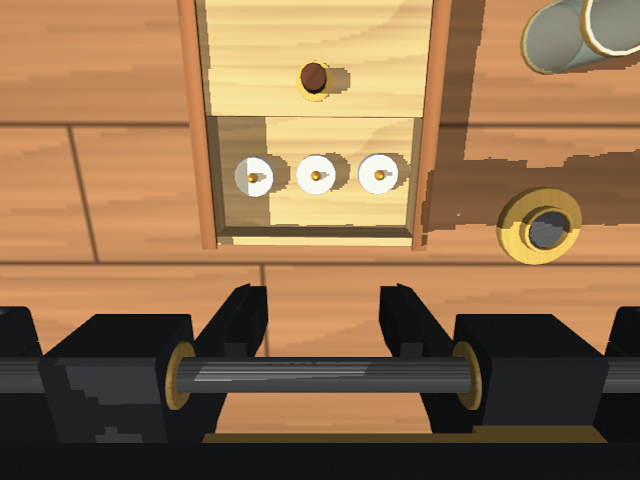

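The lid is open and the lights show at (254,176), (316,174), (378,174). The lantern base is at about (540,230). I'll go nearly overhead and lower, then fit circles to the lights.

```bash
cat >> h.py <<'E'
def blobs(f,mask,z,amin=300,amax=1e5):
    m=mask.astype(np.uint8)*255
    cs,_=cv2.findContours(m,cv2.RETR_EXTERNAL,cv2.CHAIN_APPROX_NONE); out=[]
    for c in cs:
        a=cv2.contourArea(c)
        if amin<a<amax:
            e=cv2.fitEllipse(cv2.convexHull(c)); out.append((np.round(e[0],1),np.round(e[1],1),atz(f,*e[0],z).round(4)))
    return out
def white(f,z=.028,a=300):
    im=np.load('pics/'+f+'.npz')['img'].astype(int); return blobs(f,(im.min(2)>130)&(im.max(2)-im.min(2)<30),z,a)
def cup(f,z=.018,a=200):
    im=np.load('pics/'+f+'.npz')['img'].astype(int); im=im.copy(); im[275:]=0
    return blobs(f,(im.max(2)-im.min(2)<25)&(im.max(2)>40)&(im.max(2)<130),z,a)
def foot(f,z=.014,a=800,rows=480):
    im=np.load('pics/'+f+'.npz')['img'].copy(); im[rows:]=0; h=cv2.cvtColor(im,cv2.COLOR_RGB2HSV)
    m=(h[...,0]>20)&(h[...,0]<32)&(h[...,1]>165)&(h[...,2]>60); return blobs(f,m,z,a)
E
python3 -m pendant '[0.64,-0.247,-0.053,0.4,0,0,0, 0.64,-0.247,-0.053,0.4,0,0,0, 0.64,-0.247,-0.053,0.4,0,0,0, 0.64,-0.247,-0.053,0.4,0,0,0, 0.64,-0.247,-0.053,0.4,0,0,0]'
python3 - <<'E'
from h import *
s=snap('wrist','w3'); print(r.get_state()['tool_pos'],s['cam_to_world'][:3,3])
print(*white('w3'),sep='\n'); print('cup',*cup('w3'),sep='\n'); print('foot',*foot('w3'),sep='\n')
E
```

```text
clock: 5.8
tool_pos: [0.4212, 0.2867, 0.1531]
eef_rot: [1.0, -0.001, 0.001, -0.0]
contact_force: [0.7, 0.5, 0.5]
opening: 0.64
finger_force: 0.0
[0.42100245 0.28681282 0.15333561] [0.49827222 0.28589833 0.29904663]
(array([246. , 142.5]), array([47.7, 51.3]), array([0.4917, 0.345 , 0.028 ]))
(array([324. , 139.5]), array([49.2, 50.6]), array([0.4938, 0.2857, 0.028 ]))
(array([401.5, 138.2]), array([49.6, 53. ]), array([0.4946, 0.2271, 0.028 ]))
cup
(array([610. , 209.2]), array([36.4, 51.3]), array([0.4375, 0.0478, 0.018 ]))
foot
```

View pics/w3.png

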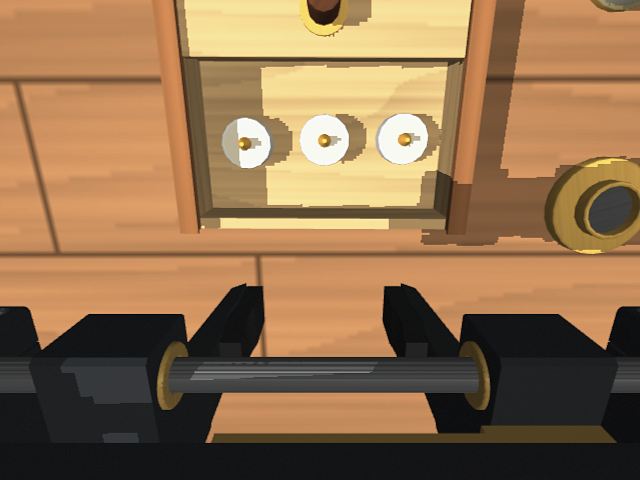

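Light fits: (0.4917,0.345), (0.4938,0.2857), (0.4946,0.2271), spaced 58.6 mm against 58, so they check out. I'll take the light nearest the lanterns first, at a skewed yaw that clears the knob.

```bash
python3 -m pendant '[0.64,0.25,0.2,0,0,0,-0.09, 0.64,0.491,0.398,0,0,0,-0.18, 0.64,0.491,0.398,0,0,0,-0.27, 0.64,0.491,0.398,0,0,0,-0.36, 0.64,0.491,0.398,0,0,0,-0.45, 0.64,0.491,0.398,0,0,0,-0.54, 0.64,0.491,0.398,0,0,0,-0.63, 0.64,0.491,0.398,0,0,0,-0.72, 0.64,0.491,0.398,0,0,0,-0.778, 0.64,0.491,0.398,0,0,0,-0.778, 0.64,0.491,0.398,0,0,0,-0.778, 0.64,0.491,0.398,0,0,0,-0.778]'
python3 - <<'E'
from h import *
s=r.get_state();print(s['tool_pos'],R.from_quat(s['eef_rot']).as_matrix().round(3),s['q'])
print(rel([.4946,.2271,.0195]))
E
```

```text
clock: 7.05
tool_pos: [0.493, 0.2269, 0.1529]
eef_rot: [0.82, 0.573, 0.0, 0.0]
contact_force: [0.4, 0.1, 0.4]
opening: 0.643
finger_force: 0.0
[0.49300433 0.22694489 0.15294346] [[ 0.343  0.939  0.001]
 [ 0.939 -0.343 -0.   ]
 [ 0.     0.001 -1.   ]] [-0.28115599  0.72710301 -0.3927331   1.89050384  0.45932871  0.61272119
 -1.31613557]
[0.004 0.009 0.89 ]
```

```bash
python3 -m pendant '[0.64,0.004,0.009,0.3,0,0,0, 0.64,0.004,0.009,0.5,0,0,0, 0.64,0.004,0.009,0.7,0,0,0, 0.64,0.004,0.009,0.8,0,0,0, 0.64,0.004,0.009,0.89,0,0,0, 0.64,0.004,0.009,0.89,0,0,0, 0.64,0.004,0.009,0.89,0,0,0]' 8
python3 -m pendant '[0,0,0,0,0,0,0, 0,0,0,0,0,0,0, 0,0,0,0,0,0,0, 0,0,0,0,0,0,0, 0,0,0,0,0,0,0]'
python3 -m pendant '[0,0,0,-0.2,0,0,0, 0,0,0,-0.5,0,0,0, 0,0,0,-0.8,0,0,0, 0,0,0,-1,0,0,0, 0,0,0,-1,0,0,0, 0,0,0,-1,0,0,0]'
python3 - <<'E'
from h import *
s=snap('wrist','w4'); p=r.get_state()['tool_pos'];print(p,proj('w4',p),proj('w4',p-[0,0,.011]))
print(*white('w4',p[2]+.009),sep='\n')
E
```

```text
clock: 7.75
tool_pos: [0.4943, 0.2275, 0.0195]
eef_rot: [0.819, 0.574, 0.0, 0.0]
contact_force: [0.2, -0.1, 1.0]
opening: 0.643
finger_force: 0.0
clock: 8.25
tool_pos: [0.4945, 0.2274, 0.0198]
eef_rot: [0.819, 0.574, 0.001, 0.0]
contact_force: [-0.8, -0.5, 5.8]
opening: 0.426
finger_force: 8.0
clock: 8.85
tool_pos: [0.494, 0.2269, 0.1693]
eef_rot: [0.819, 0.574, 0.0, 0.0]
contact_force: [0.6, -0.3, -0.8]
opening: 0.423
finger_force: 8.0
[0.49344118 0.22653423 0.16836343] [321.37445633 303.20165364] [321.44423634 292.86936613]
(array([322.8, 305.9]), array([81.2, 88.4]), array([0.4952, 0.2295, 0.1774]))
(array([297.2, 159.7]), array([45.1, 46.8]), array([0.5076, 0.2929, 0.1774]))
(array([266.5,  86.5]), array([47.7, 52. ]), array([0.5066, 0.3213, 0.1774]))
```

View pics/w4.png

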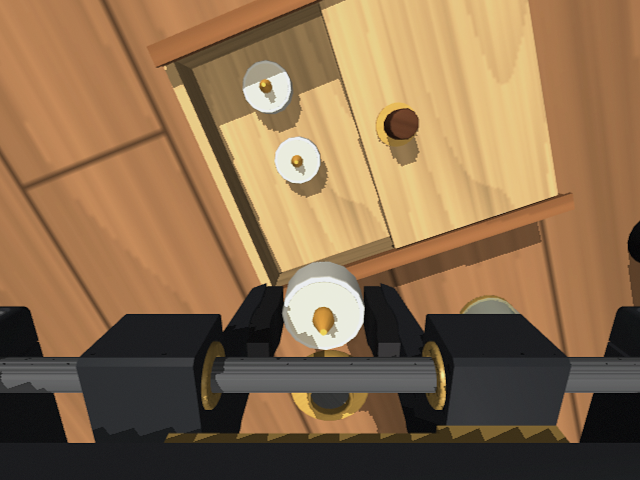

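The light is held squarely: disc centre at column 323 against 321.4 projected, so the camera bias across the closing line is about 0.7 mm. I'll turn back to the aligned pose and measure the first lantern.

```bash
python3 -m pendant '[0,-0.2,-0.02,0,0,0,0.09, 0,-0.4,-0.04,0,0,0,0.18, 0,-0.647,-0.061,0,0,0,0.27, 0,-0.647,-0.061,0,0,0,0.36, 0,-0.647,-0.061,0,0,0,0.45, 0,-0.647,-0.061,0,0,0,0.54, 0,-0.647,-0.061,0,0,0,0.63, 0,-0.647,-0.061,0,0,0,0.72, 0,-0.647,-0.061,0,0,0,0.778, 0,-0.647,-0.061,0,0,0,0.778]'
python3 -m pendant '[0,-0.273,0.587,0.1,0,0,0, 0,-0.273,0.587,0.1,0,0,0, 0,-0.273,0.587,0.1,0,0,0, 0,-0.273,0.587,0.1,0,0,0, 0,-0.273,0.587,0.1,0,0,0]'
python3 - <<'E'
from h import *
s=snap('wrist','w5'); p=r.get_state()['tool_pos'];print(p)
print(*cup('w5'),sep='\n');print(*foot('w5',rows=280),sep='\n'); print(proj('w5',p+[0,0,.009]))
E
```

```text
clock: 9.9
tool_pos: [0.4512, 0.1387, 0.1677]
eef_rot: [1.0, 0.0, -0.001, 0.001]
contact_force: [-0.3, 0.7, -0.3]
opening: 0.426
finger_force: 8.0
clock: 10.4
tool_pos: [0.412, 0.052, 0.1538]
eef_rot: [1.0, 0.001, 0.0, -0.0]
contact_force: [-0.5, 0.9, 0.4]
opening: 0.427
finger_force: 8.0
[0.41216663 0.05231051 0.15393666]
(array([317.7, 270. ]), array([15.1, 44.8]), array([0.3735, 0.0565, 0.018 ]))
(array([324.9, 197.9]), array([46.9, 48.2]), array([0.4377, 0.0504, 0.018 ]))
(array([557.2, 124.8]), array([ 9.9, 69.2]), array([ 0.4955, -0.1298,  0.018 ]))

[321.5022687  313.62157875]
```

View pics/w5.png

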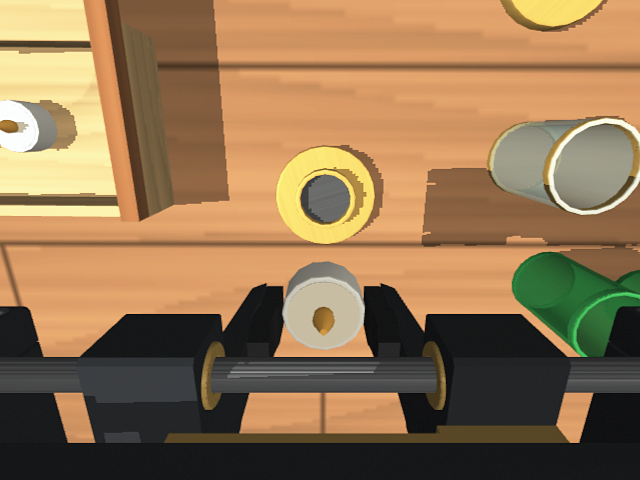

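```bash
python3 - <<'E'
from h import *
im=np.load('pics/w5.npz')['img'];h=cv2.cvtColor(im,cv2.COLOR_RGB2HSV)
for u,v in [(290,195),(325,232),(325,155),(362,180),(345,178),(330,260),(420,190),(100,100),(325,240)]: print(u,v,im[v,u],h[v,u])
for z in(.018,.022,.026): print(atz('w5',324.9,197.9,z))
m=(h[...,0]>=18)&(h[...,0]<32)&(h[...,1]>120)
m[:,:250]=0; m[260:]=0; print(blobs('w5',m,.014))
E
```

```text
290 195 [252 229 114] [ 25 140 252]
325 232 [252 228 114] [ 25 140 252]
325 155 [252 231 116] [ 25 138 252]
362 180 [251 225 112] [ 24 141 251]
345 178 [251 218 107] [ 23 146 251]
330 260 [228 164 109] [ 14 133 228]
420 190 [233 173 113] [ 15 131 233]
100 100 [228 168 107] [ 15 135 228]
325 240 [251 226 113] [ 25 140 251]
[0.43774799 0.05043313 0.018     ]
[0.43848177 0.0504488  0.022     ]
[0.43921556 0.05046448 0.026     ]
[(array([324.8, 194.4]), array([97.8, 98.8]), array([0.4399, 0.0505, 0.014 ])), (array([595.9, 166.4]), array([75. , 95.9]), array([ 0.4635, -0.1705,  0.014 ])), (array([590.7, 165.6]), array([ 84.8, 105. ]), array([ 0.4642, -0.1661,  0.014 ])), (array([562.4, -40. ]), array([112.2, 154. ]), array([ 0.6041, -0.1137,  0.014 ]))]
```

```bash
python3 - <<'E'
from h import *
im=np.load('pics/w5.npz')['img'].astype(int)
print('col',[(v,*im[v,325]) for v in range(142,250) if abs(im[v,325]-im[v-1,325]).sum()>25])
print('row',[(u,*im[195,u]) for u in range(268,385) if abs(im[195,u]-im[195,u-1]).sum()>25])
for z,rad in((.014,.042),(.026,.0245),(.026,.0205),(.018,.0205)):
    print(z,rad,proj('w5',[.4399+rad,.0505,z]),proj('w5',[.4399-rad,.0505,z]))
E
```

```text
col [(145, np.int64(167), np.int64(120), np.int64(74)), (146, np.int64(170), np.int64(131), np.int64(62)), (147, np.int64(255), np.int64(233), np.int64(116)), (168, np.int64(130), np.int64(101), np.int64(50)), (169, np.int64(146), np.int64(117), np.int64(56)), (170, np.int64(255), np.int64(243), np.int64(125)), (174, np.int64(148), np.int64(120), np.int64(77)), (175, np.int64(100), np.int64(103), np.int64(107)), (222, np.int64(87), np.int64(72), np.int64(37)), (223, np.int64(110), np.int64(86), np.int64(41)), (224, np.int64(201), np.int64(156), np.int64(76)), (225, np.int64(255), np.int64(237), np.int64(121)), (244, np.int64(105), np.int64(72), np.int64(51)), (245, np.int64(143), np.int64(101), np.int64(67)), (246, np.int64(168), np.int64(120), np.int64(78)), (247, np.int64(188), np.int64(134), np.int64(88)), (248, np.int64(210), np.int64(149), np.int64(99)), (249, np.int64(222), np.int64(159), np.int64(103))]
row [(275, np.int64(217), np.int64(152), np.int64(98)), (276, np.int64(237), np.int64(212), np.int64(107)), (277, np.int64(253), np.int64(247), np.int64(130)), (296, np.int64(2
[... 530 characters left out ...]
), np.int64(98)), (355, np.int64(183), np.int64(142), np.int64(70)), (366, np.int64(229), np.int64(181), np.int64(89)), (367, np.int64(253), np.int64(226), np.int64(113)), (374, np.int64(224), np.int64(173), np.int64(86)), (375, np.int64(121), np.int64(89), np.int64(56)), (376, np.int64(133), np.int64(95), np.int64(64)), (382, np.int64(183), np.int64(130), np.int64(86)), (383, np.int64(228), np.int64(164), np.int64(109))]
0.014 0.042 [325.02056512 142.33420453] [324.62669689 242.29305317]
0.026 0.0245 [324.98303082 165.99659039] [324.74169168 226.51923132]
0.026 0.0205 [324.96235417 171.18184557] [324.76045945 221.81267931]
0.018 0.0205 [324.92906826 170.11729469] [324.7338967  219.45766314]
```

```bash
python3 - <<'E'
from h import *
for f in('w5','w4'):
    im=np.load('pics/'+f+'.npz')['img'].astype(int)
    print(f,[(v,*map(int,im[v,311])) for v in range(250,365) if abs(im[v,311]-im[v-1,311]).sum()>18])
p=np.array([.41217,.05231,.15394])
c=-.0003
for z in(.009,-.011):
  for dx in(-.019,.019):
    k=(.019**2-.0026**2)**.5*np.sign(dx); print(z,dx,proj('w5',p+[k,.0026,z]))
E
```

```text
w5 [(263, 140, 123, 104), (264, 110, 111, 105), (277, 136, 134, 124), (278, 182, 180, 167), (279, 210, 206, 193), (283, 170, 165, 150), (284, 190, 179, 154), (285, 201, 190, 164), (320, 191, 180, 152), (322, 203, 194, 168), (347, 193, 187, 172), (348, 211, 163, 121), (349, 225, 160, 105), (357, 20, 27, 31), (358, 40, 41, 44), (361, 54, 53, 54), (362, 89, 90, 90), (364, 63, 65, 65)]
w4 [(262, 182, 151, 104), (263, 156, 150, 136), (264, 169, 168, 157), (277, 205, 202, 188), (278, 232, 233, 231), (283, 219, 219, 211), (284, 236, 238, 223), (319, 231, 232, 211), (321, 224, 225, 199), (322, 238, 242, 229), (334, 230, 232, 215), (335, 153, 143, 120), (336, 159, 149, 127), (348, 181, 135, 96), (349, 187, 130, 83), (354, 135, 103, 54), (357, 32, 35, 39), (358, 58, 58, 60), (361, 69, 68, 68), (362, 89, 90, 91), (364, 73, 73, 74)]
0.009 -0.019 [315.8433872  349.81915383]
0.009 0.019 [315.50756261 274.64358993]
-0.011 -0.019 [316.69151048 326.5184451 ]
-0.011 0.019 [316.45089282 258.38309425]
```

Edge rows put the lantern cup at about (0.438, 0.051) in tool terms. I'll lower the light gently, then check height and force.

```bash
python3 -m pendant '[0,0.172,0.009,0,0,0,0, 0,0.172,0.009,0.3,0,0,0, 0,0.172,0.009,0.6,0,0,0, 0,0.172,0.009,0.746,0,0,0, 0,0.172,0.009,0.746,0,0,0, 0,0.172,0.009,0.746,0,0,0, 0,0.172,0.009,0.746,0,0,0]'
python3 -m pendant '[0,0,0,0.02,0,0,0, 0,0,0,0.04,0,0,0, 0,0,0,0.06,0,0,0, 0,0,0,0.077,0,0,0, 0,0,0,0.077,0,0,0, 0,0,0,0.077,0,0,0]'
python3 - <<'E'
from h import *
s=r.get_state();print(s['tool_pos'],s['contact_force'],s['moment'])
E
```

```text
clock: 11.15
tool_pos: [0.4382, 0.0512, 0.0419]
eef_rot: [1.0, 0.002, -0.0, -0.0]
contact_force: [0.1, 0.2, -0.2]
opening: 0.425
finger_force: 8.0
clock: 11.75
tool_pos: [0.4402, 0.0501, 0.0332]
eef_rot: [1.0, 0.0, -0.003, 0.0]
contact_force: [-0.4, -0.2, -0.5]
opening: 0.423
finger_force: 8.0
[0.44018542 0.05006959 0.03316131] [-0.44895483 -0.18864292 -0.48288416] [ 0.04968112 -0.00844751 -0.01471078]
```

```bash
python3 -m pendant '[0,0,0,0,0,0,0, 0,0,0,0,0,0,0, 0,0,0,0,0,0,0]'
python3 - <<'E'
from h import *
snap('wrist','w6'); s=r.get_state();print(s['tool_pos'],s['contact_force'],s['qd'],s['joint_torque'])
E
```

```text
clock: 12.05
tool_pos: [0.44, 0.0498, 0.0333]
eef_rot: [1.0, 0.0, -0.003, 0.0]
contact_force: [0.2, -0.0, 0.6]
opening: 0.425
finger_force: 8.0
[0.44002528 0.04986626 0.03328437] [ 0.68636953  0.32940662 -0.05143025] [-0.00011345  0.00029062  0.00065442 -0.00075125  0.00095076 -0.00051789
  0.00037644] [ 7.85658625e-02 -4.60133278e+01  1.09269261e+00 -5.11801410e-01
  1.28403160e-03  1.13996729e-02 -1.98582326e-03]
```

View pics/w6.png

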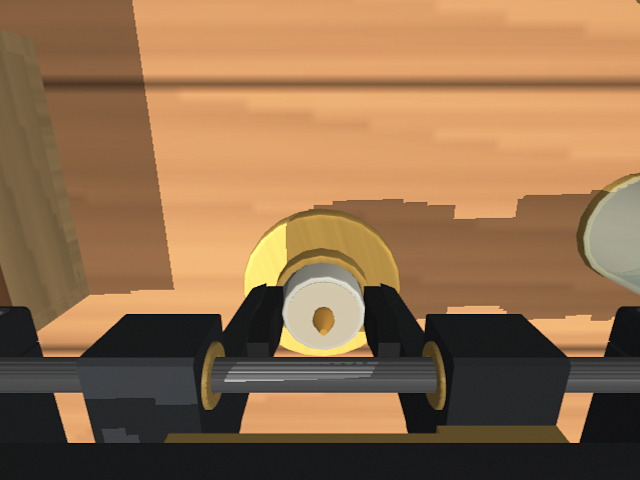

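```bash
python3 -m pendant '[0.5,0,0,0,0,0,0, 0.55,0,0,0,0,0,0, 0.55,0,0,0,0,0,0]'
python3 - <<'E'
from h import *
print(r.get_state()['q'].round(3), r.get_state()['tool_pos'])
snap('wrist','w7')
im=np.load('pics/w7.npz')['img'].astype(int)
print([(v,*map(int,im[v,311])) for v in range(255,355) if abs(im[v,311]-im[v-1,311]).sum()>18])
im=np.load('pics/w6.npz')['img'].astype(int)
print([(v,*map(int,im[v,311])) for v in range(255,355) if abs(im[v,311]-im[v-1,311]).sum()>18])
E
python3 -m pendant '[0.6,0,0,-0.2,0,0,0, 0.6,0,0,-0.5,0,0,0, 0.6,0,0,-0.8,0,0,0, 0.6,0,0,-0.8,0,0,0, 0.6,-0.15,0,-0.8,0,0,0, 0.6,-0.15,0,-0.8,0,0,0, 0.6,-0.15,0,-0.8,0,0,0]'
python3 - <<'E'
from h import *
s=r.get_state();print(s['tool_pos'],s['q'].round(3));snap('wrist','w8')
im=np.load('pics/w8.npz')['img']; 
cv2.imwrite('pics/c8.png',cv2.resize(im[100:300,220:440,::-1],None,fx=2.6,fy=2.6,interpolation=cv2.INTER_CUBIC))
E
```

```text
clock: 12.4
tool_pos: [0.44, 0.0498, 0.0332]
eef_rot: [1.0, 0.0, -0.003, 0.001]
contact_force: [0.1, 0.2, -0.1]
opening: 0.553
finger_force: 0.0
[-0.19   0.883 -0.043  2.237  0.867  0.043 -2.654] [0.43997517 0.04981608 0.03324103]
[(257, 143, 112, 56), (258, 198, 155, 77), (259, 187, 147, 73), (264, 133, 121, 95), (265, 119, 118, 111), (275, 154, 152, 141), (276, 219, 216, 201), (277, 211, 209, 194), (280, 203, 201, 186), (281, 172, 163, 140), (282, 207, 197, 169), (315, 196, 186, 158), (317, 188, 175, 146), (319, 210, 201, 174), (343, 208, 198, 178), (344, 248, 222, 130), (345, 254, 233, 116)]
[(257, 144, 113, 57), (258, 202, 158, 78), (259, 190, 150, 74), (264, 140, 123, 90), (265, 119, 119, 113), (277, 143, 140, 131), (278, 192, 189, 176), (279, 221, 217, 202), (283, 178, 174, 157), (284, 200, 190, 163), (285, 212, 202, 173), (320, 202, 190, 161), (322, 214, 204, 177), (347, 214, 202, 182), (348, 250, 225, 132), (349, 254, 235, 116)]
clock: 13.15
tool_pos: [0.4181, 0.0497, 0.153]
eef_rot: [1.0, 0.0, -0.003, 0.001]
contact_force: [-0.0, 0.4, 0.8]
opening: 0.599
finger_force: 0.0
[0.41810806 0.04972595 0.15300218] [ 0.069  0.635 -0.465  2.228  0.691  0.429 -2.531]
```

View pics/c8.png

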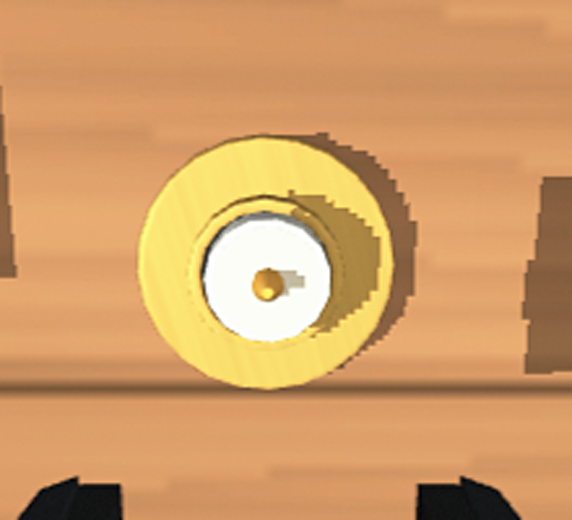

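The first light sits concentric in the cup at crop pixel (267,280). Next is the middle light.

```bash
python3 -m pendant '[0.64,0.25,-0.8,0,0,0,0, 0.64,0.25,-0.8,0,0,0,0, 0.64,0.25,-0.8,0,0,0,0]'
python3 -m pendant '[0.64,0.25,-0.777,0,0,0,-0.09, 0.64,0.25,-0.777,0,0,0,-0.18, 0.64,0.25,-0.777,0,0,0,-0.27, 0.64,0.25,-0.777,0,0,0,-0.36, 0.64,0.25,-0.777,0,0,0,-0.45, 0.64,0.25,-0.777,0,0,0,-0.5, 0.64,0.25,-0.777,0,0,0,-0.5, 0.64,0.25,-0.777,0,0,0,-0.5]'
python3 - <<'E'
from h import *
s=r.get_state();print(s['tool_pos'],R.from_quat(s['eef_rot']).as_matrix().round(3)[:,1],s['q'].round(2))
print(rel([.4943,.2864,.0195]))
E
```

```text
clock: 13.5
tool_pos: [0.4577, 0.1755, 0.1529]
eef_rot: [1.0, 0.002, -0.002, -0.002]
contact_force: [0.3, -0.9, -0.2]
opening: 0.643
finger_force: 0.0
clock: 14.3
tool_pos: [0.4933, 0.2866, 0.1521]
eef_rot: [0.924, 0.382, -0.003, -0.001]
contact_force: [0.6, 0.5, 0.2]
opening: 0.644
finger_force: 0.0
[0.49334345 0.28655842 0.15207128] [ 0.706 -0.708 -0.004] [-0.21  0.82 -0.69  1.79  0.7   0.8  -2.05]
[0.009 0.009 0.884]
```

```bash
python3 -m pendant '[0.64,0.009,0.009,0.3,0,0,0, 0.64,0.009,0.009,0.5,0,0,0, 0.64,0.009,0.009,0.7,0,0,0, 0.64,0.009,0.009,0.8,0,0,0, 0.64,0.009,0.009,0.884,0,0,0, 0.64,0.009,0.009,0.884,0,0,0, 0.64,0.009,0.009,0.884,0,0,0]' 8
python3 -m pendant '[0,0,0,0,0,0,0, 0,0,0,0,0,0,0, 0,0,0,0,0,0,0, 0,0,0,0,0,0,0, 0,0,0,0,0,0,0]'
python3 -m pendant '[0,0,0,-0.2,0,0,0, 0,0,0,-0.5,0,0,0, 0,0,0,-0.8,0,0,0, 0,0,0,-1,0,0,0, 0,0,0,-1,0,0,0, 0,0,0,-1,0,0,0]'
python3 - <<'E'
from h import *
snap('top','top2'); snap('wrist','w9'); s=r.get_state();p=s['tool_pos'];print(p)
print(rel([.53,-.1,.17],-np.pi/2))
for f in('top0','top2'):
    im=np.load('pics/'+f+'.npz')['img'];h=cv2.cvtColor(im,cv2.COLOR_RGB2HSV)
    m=(h[...,0]>=22)&(h[...,0]<32)&(h[...,1]>150); m[:,:240]=0
    print(f,*blobs(f,m,.014,100),sep='\n')
E
```

```text
clock: 15.0
tool_pos: [0.4947, 0.287, 0.0208]
eef_rot: [0.924, 0.383, -0.002, -0.001]
contact_force: [0.2, -0.3, -0.7]
opening: 0.638
finger_force: 0.0
clock: 15.5
tool_pos: [0.4947, 0.2867, 0.0208]
eef_rot: [0.924, 0.383, -0.002, -0.001]
contact_force: [0.1, -0.7, 6.2]
opening: 0.425
finger_force: 8.0
clock: 16.1
tool_pos: [0.4952, 0.2862, 0.1701]
eef_rot: [0.924, 0.383, -0.003, -0.0]
contact_force: [0.6, 0.6, -1.2]
opening: 0.424
finger_force: 8.0
[0.4944521  0.28549503 0.16861771]
(array([-1.65 ,  1.984, -0.003]), array([-0.   ,  0.006,  0.5  ]))
top0
(array([273.3, 279.6]), array([26.4, 26.8]), array([0.4368, 0.0498, 0.014 ]))
(array([328.8, 225.1]), array([25.9, 26.7]), array([ 0.6045, -0.116 ,  0.014 ]))
(array([390.9, 223.1]), array([25.8, 26.6]), array([ 0.6125, -0.3054,  0.014 ]))
top2
(array([275.2, 279.5]), array([22.9, 26.8]), array([0.4372, 0.0441, 0.014 ]))
(array([328.7, 224.8]), array([25.5, 26.9]), array([ 0.6054, -0.1159,  0.014 ]))
(array([391.1, 223. ]), array([26.2, 26.8]), array([ 0.6127, -0.3059,  0.014 ]))
```

```bash
python3 -m pendant '[0,-0.2,0.2,0,0,0.006,0.09, 0,-0.4,0.4,0,0,0.006,0.18, 0,-0.613,0.613,0,0,0.006,0.27, 0,-0.613,0.613,0,0,0.006,0.36, 0,-0.613,0.613,0,0,0.006,0.45, 0,-0.613,0.613,0,0,0.006,0.5, 0,-0.613,0.613,0,0,0.006,0.5]'
python3 -m pendant '[0,0.11,0.9,0,0,0,0, 0,0.11,0.9,0,0,0,0, 0,0.11,0.9,0,0,0,0, 0,0.11,0.9,0,0,0,0]'
python3 -m pendant '[0,0.11,0.9,0.1,0,0,0, 0,0.11,0.9,0.1,0,0,0, 0,0.11,0.9,0.1,0,0,0, 0,0.11,0.9,0.1,0,0,0, 0,0.11,0.9,0.1,0,0,0, 0,0.11,0.9,0.1,0,0,0]'
cat >> h.py <<'E'
def lantern(f,guess,zs=((.014,.042),)):
    """fit lantern xy by matching the foot's top outline model to the yellow mask's extreme rows/columns"""
    im=np.load('pics/'+f+'.npz')['img'];h=cv2.cvtColor(im,cv2.COLOR_RGB2HSV)
    m=((h[...,0]>=20)&(h[...,0]<33)&(h[...,1]>120)).astype(np.uint8)
    u,v=proj(f,[*guess,.014]).round().astype(int)
    k=np.zeros_like(m); cv2.circle(k,(u,v),75,1,-1); m&=k; m[272:]=0
    n,l,st,_=cv2.connectedComponentsWithStats(m); i=1+np.argmax(st[1:,4])
    c=cv2.findContours((l==i).astype(np.uint8),cv2.RETR_EXTERNAL,cv2.CHAIN_APPROX_NONE)[0]
    hull=cv2.convexHull(max(c,key=len))[:,0].astype(float)
    W=np.array([atz(f,*q,.014) for q in hull])   # on the plane of the foot's top
    from scipy.optimize import least_squares
    s=least_squares(lambda p:np.hypot(W[:,0]-p[0],W[:,1]-p[1])-p[2],[*guess,.042],loss='soft_l1',f_scale=.001)
    return s.x.round(4), np.abs(s.fun).max().round(4)
E
python3 - <<'E'
from h import *
print(lantern('w5',(.438,.0505)),'cmp used .4378,.0503')
s=snap('wrist','w10'); st=r.get_state();p=st['tool_pos'];print(p,R.from_quat(st['eef_rot']).as_matrix().round(3)[:,2],st['q'].round(2))
print(lantern('w10',(.604,-.116)),cup('w10'))
im=s['img'].astype(int)
print([(v,*map(int,im[v,311])) for v in range(255,355) if abs(im[v,311]-im[v-1,311]).sum()>18])
print([(u,*map(int,im[300,u])) for u in range(270,375) if abs(im[300,u]-im[300,u-1]).sum()>40])
E
```

```text
clock: 16.9
tool_pos: [0.4943, 0.156, 0.1689]
eef_rot: [1.0, 0.0, -0.0, -0.0]
contact_force: [-1.2, 0.4, -0.4]
opening: 0.427
finger_force: 8.0
clock: 17.3
tool_pos: [0.511, 0.0141, 0.1682]
eef_rot: [1.0, -0.004, -0.001, 0.001]
contact_force: [-0.9, 0.9, -0.6]
opening: 0.427
finger_force: 8.0
clock: 17.9
tool_pos: [0.5283, -0.111, 0.1544]
eef_rot: [1.0, 0.002, 0.001, -0.002]
contact_force: [-0.8, 0.3, 0.1]
opening: 0.422
finger_force: 8.0
(array([0.4381, 0.0507, 0.041 ]), np.float64(0.0004)) cmp used .4378,.0503
[ 0.52839771 -0.11092679  0.15456355] [ 0.002  0.004 -1.   ] [ 0.45  0.75 -0.55  1.89  0.6   0.67 -2.03]
(array([ 0.6057, -0.1149,  0.0409]), np.float64(0.0004)) [(array([321.3, 285.9]), array([50.2, 71.1]), array([ 0.4744, -0.1093,  0.018 ])), (array([329.2, 132.3]), array([50.8, 54. ]), array([ 0.6061, -0.1152,  0.018 ])), (array([576.8, 122. ]), array([42.6, 56.7]), array([ 0.6144, -0.3069,  0.018 ])), (array([ 76.8, 116.7]), array([ 81.5, 125.7]), array([0.6169, 0.0811, 0.018 ])), (array([ 15.6, 113.8]), array([38.2, 94.6]), array([0.6188, 0.1283, 0.018 ]))]
[(260, 155, 118, 61), (262, 193, 179, 120), (263, 121, 120, 111), (264, 114, 112, 106), (277, 129, 127, 117), (278, 157, 155, 144), (279, 212, 209, 195), (283, 171, 164, 145), (284, 203, 192, 165), (321, 196, 185, 157), (322, 205, 196, 169), (346, 191, 188, 174), (347, 162, 153, 135), (348, 147, 135, 112), (351, 127, 122, 106), (354, 120, 95, 49)]
[(283, 103, 78, 56), (284, 148, 129, 109), (285, 167, 166, 154), (286, 194, 192, 177), (361, 190, 187, 174), (362, 144, 141, 131), (363, 93, 92, 85), (364, 8, 7, 7)]
```

LB foot fit gives (0.6057,-0.115), and the cup centre agrees within 0.5 mm. Placing the second light there.

```bash
python3 -m pendant '[0,0.3,0.023,0,0,0,0, 0,0.517,0.023,0.1,0,0,0, 0,0.517,0.023,0.4,0,0,0, 0,0.517,0.023,0.65,0,0,0, 0,0.517,0.023,0.737,0,0,0, 0,0.517,0.023,0.737,0,0,0, 0,0.517,0.023,0.737,0,0,0]'
python3 - <<'E'
from h import *
print(r.get_state()['tool_pos'],rel([.6059,-.1143,.0315],-np.pi/2))
E
```

```text
clock: 18.65
tool_pos: [0.6072, -0.1156, 0.0456]
eef_rot: [1.0, 0.001, 0.002, -0.001]
contact_force: [-0.6, 1.2, 0.2]
opening: 0.424
finger_force: 8.0
[ 0.60717114 -0.1155646   0.04562719] (array([-0.009, -0.008,  0.094]), array([-0.002, -0.003,  0.001]))
```

```bash
python3 -m pendant '[0,-0.009,-0.008,0,-0.002,-0.003,0, 0,-0.009,-0.008,0,-0.002,-0.003,0, 0,-0.009,-0.008,0.03,-0.002,-0.003,0, 0,-0.009,-0.008,0.06,-0.002,-0.003,0, 0,-0.009,-0.008,0.09,-0.002,-0.003,0, 0,-0.009,-0.008,0.09,-0.002,-0.003,0, 0,-0.009,-0.008,0.09,-0.002,-0.003,0]'
python3 - <<'E'
from h import *
s=r.get_state();print(s['tool_pos'],s['contact_force'],s['q'].round(2))
E
```

```text
clock: 19.35
tool_pos: [0.6052, -0.1154, 0.0305]
eef_rot: [1.0, 0.0, -0.001, 0.0]
contact_force: [2.3, 0.2, -0.4]
opening: 0.426
finger_force: 8.0
[ 0.6051853  -0.11544999  0.03053953] [ 2.31087207  0.24904238 -0.44778408] [ 0.36  1.   -0.44  1.71  0.69  0.6  -2.07]
```

```bash
python3 -m pendant '[0.5,0,0,0,0,0,0, 0.55,0,0,0,0,0,0, 0.55,0,0,0,0,0,0, 0.6,0,0,-0.2,0,0,0, 0.6,0,0,-0.5,0,0,0, 0.6,-0.2,0,-0.82,0,0,0, 0.6,-0.5,0,-0.82,0,0,0, 0.6,-0.5,0,-0.82,0,0,0, 0.6,-0.5,0,-0.82,0,0,0]'
python3 - <<'E'
from h import *
snap('wrist','w11');print(r.get_state()['tool_pos'],lantern('w11',(.6057,-.115)),white('w11',.038))
E
```

```text
clock: 20.25
tool_pos: [0.5285, -0.1157, 0.1541]
eef_rot: [1.0, 0.0, -0.002, 0.001]
contact_force: [-0.3, -0.7, -0.1]
opening: 0.597
finger_force: 0.0
[ 0.53045913 -0.11550332  0.15407583] (array([ 0.6056, -0.115 ,  0.0409]), np.float64(0.0004)) [(array([322.3, 133.5]), array([51.5, 53.3]), array([ 0.6047, -0.1156,  0.038 ])), (array([ 12.5, 113.8]), array([ 87.9, 114.5]), array([0.6181, 0.1062, 0.038 ]))]
```

```bash
python3 -m pendant '[0.64,-0.1,-1,0,0,0,0, 0.64,-0.1,-1,0,0,0,0, 0.64,-0.1,-1,0,0,0,0, 0.64,-0.1,-1,0,0,0,0]'
python3 -m pendant '[0.64,-0.1,-1,0,0,0,-0.09, 0.64,-0.1,-1,0,0,0,-0.18, 0.64,-0.1,-1,0,0,0,-0.27, 0.64,-0.1,-1,0,0,0,-0.36, 0.64,-0.1,-1,0,0,0,-0.45, 0.64,-0.1,-1,0,0,0,-0.5, 0.64,-0.1,-1,0,0,0,-0.5]'
python3 -m pendant '[0.64,0.3,-0.3,0,0,0,-0.09, 0.64,0.6,-0.6,0,0,0,-0.18, 0.64,0.72,-0.794,0,0,0,-0.27, 0.64,0.72,-0.794,0,0,0,-0.36, 0.64,0.72,-0.794,0,0,0,-0.45, 0.64,0.72,-0.794,0,0,0,-0.54, 0.64,0.72,-0.794,0,0,0,-0.611, 0.64,0.72,-0.794,0,0,0,-0.611, 0.64,0.72,-0.794,0,0,0,-0.611]'
python3 - <<'E'
from h import *
s=r.get_state();print(s['tool_pos'],R.from_quat(s['eef_rot']).as_matrix().round(3)[:,1],s['q'].round(2))
print(rel([.4924,.345,.0195],np.radians(10)))
E
```

```text
clock: 20.7
tool_pos: [0.5163, 0.0455, 0.1544]
eef_rot: [1.0, 0.007, 0.001, -0.004]
contact_force: [0.1, 0.0, -0.1]
opening: 0.638
finger_force: 0.0
clock: 21.4
tool_pos: [0.5012, 0.1851, 0.1532]
eef_rot: [0.924, 0.382, -0.001, -0.001]
contact_force: [-0.2, 0.8, -1.2]
opening: 0.637
finger_force: 0.0
clock: 22.3
tool_pos: [0.4925, 0.3453, 0.1533]
eef_rot: [0.644, 0.765, -0.001, -0.001]
contact_force: [-0.1, 0.6, 0.3]
opening: 0.64
finger_force: 0.0
[0.49249964 0.34528421 0.15333306] [ 0.986  0.169 -0.003] [-0.2   0.93 -0.93  1.69  0.87  0.99 -1.29]
(array([-0.002,  0.001,  0.892]), array([-0.002, -0.   , -0.003]))
```

```bash
python3 -m pendant '[0.64,-0.002,0.001,0.3,0,0,0, 0.64,-0.002,0.001,0.5,0,0,0, 0.64,-0.002,0.001,0.7,0,0,0, 0.64,-0.002,0.001,0.8,0,0,0, 0.64,-0.002,0.001,0.892,0,0,0, 0.64,-0.002,0.001,0.892,0,0,0, 0.64,-0.002,0.001,0.892,0,0,0]' 8
python3 -m pendant '[0,0,0,0,0,0,0, 0,0,0,0,0,0,0, 0,0,0,0,0,0,0, 0,0,0,0,0,0,0, 0,0,0,0,0,0,0]'
python3 -m pendant '[0,0,0,-0.2,0,0,0, 0,0,0,-0.5,0,0,0, 0,0,0,-0.8,0,0,0, 0,0,0,-1,0,0,0, 0,0,0,-1,0,0,0, 0,0,0,-1,0,0,0]'
python3 - <<'E'
from h import *
s=r.get_state();p=s['tool_pos'];print(p,R.from_quat(s['eef_rot']).as_matrix().round(3)[:,:2])
E
```

```text
clock: 23.0
tool_pos: [0.4923, 0.3456, 0.0207]
eef_rot: [0.643, 0.766, -0.0, -0.001]
contact_force: [-0.8, -0.3, -0.3]
opening: 0.639
finger_force: 0.0
clock: 23.5
tool_pos: [0.4924, 0.3453, 0.0207]
eef_rot: [0.643, 0.766, -0.0, -0.001]
contact_force: [-0.4, -0.1, 6.0]
opening: 0.424
finger_force: 8.0
clock: 24.1
tool_pos: [0.4924, 0.3446, 0.1699]
eef_rot: [0.643, 0.766, -0.001, -0.0]
contact_force: [0.2, -0.6, -0.6]
opening: 0.424
finger_force: 8.0
[0.49243894 0.3446284  0.16985349] [[-0.174  0.985]
 [ 0.985  0.174]
 [-0.001 -0.002]]
```

```bash
python3 -m pendant '[0,-0.3,-0.05,0,0,0,0.09, 0,-0.6,-0.1,0,0,0,0.18, 0,-0.92,-0.162,0,0,0,0.27, 0,-0.92,-0.162,0,0,0,0.36, 0,-0.92,-0.162,0,0,0,0.45, 0,-0.92,-0.162,0,0,0,0.5, 0,-0.92,-0.162,0,0,0,0.5]'
python3 -m pendant '[0,-0.25,0.17,0,0,0,0.09, 0,-0.5,0.34,0,0,0,0.18, 0,-0.764,0.536,0,0,0,0.27, 0,-0.764,0.536,0,0,0,0.36, 0,-0.764,0.536,0,0,0,0.45, 0,-0.764,0.536,0,0,0,0.54, 0,-0.764,0.536,0,0,0,0.611, 0,-0.764,0.536,0,0,0,0.611]'
python3 -m pendant '[0,0.095,0.82,0,0,0,0, 0,0.095,0.82,0,0,0,0, 0,0.095,0.82,0,0,0,0]'
python3 -m pendant '[0,0.095,0.82,0,0,0,0, 0,0.095,0.82,0,0,0,0, 0,0.095,0.82,0,0,0,0]'
python3 -m pendant '[0,0.095,0.82,0.1,0,0,0, 0,0.095,0.82,0.1,0,0,0, 0,0.095,0.82,0.1,0,0,0, 0,0.095,0.82,0.1,0,0,0, 0,0.095,0.82,0.1,0,0,0, 0,0.095,0.82,0.1,0,0,0]'
python3 - <<'E'
from h import *
s=snap('wrist','w12'); st=r.get_state();p=st['tool_pos'];print(p,rel(p,-np.pi/2),st['q'].round(2))
print(lantern('w12',(.6135,-.3055)),cup('w12')[1])
im=s['img'].astype(int)
print([(v,*map(int,im[v,311])) for v in range(255,355) if abs(im[v,311]-im[v-1,311]).sum()>18])
print([(u,*map(int,im[300,u])) for u in range(270,375) if abs(im[300,u]-im[300,u-1]).sum()>40])
E
```

```text
clock: 24.8
tool_pos: [0.4916, 0.2038, 0.1684]
eef_rot: [0.887, 0.462, -0.003, 0.0]
contact_force: [-0.3, -0.8, -0.4]
opening: 0.427
finger_force: 8.0
clock: 25.6
tool_pos: [0.4918, 0.0646, 0.1691]
eef_rot: [1.0, 0.001, -0.002, 0.001]
contact_force: [0.0, 0.3, -0.6]
opening: 0.425
finger_force: 8.0
clock: 25.9
tool_pos: [0.5059, -0.0634, 0.1688]
eef_rot: [1.0, 0.0, -0.003, 0.002]
contact_force: [-0.2, -0.1, -0.4]
opening: 0.425
finger_force: 8.0
clock: 26.2
tool_pos: [0.5199, -0.187, 0.1688]
eef_rot: [1.0, -0.001, -0.002, 0.002]
contact_force: [0.2, -0.1, -1.0]
opening: 0.427
finger_force: 8.0
clock: 26.8
tool_pos: [0.5356, -0.3018, 0.155]
eef_rot: [1.0, 0.002, -0.001, -0.001]
contact_force: [0.6, -0.2, 0.0]
opening: 0.422
finger_force: 8.0
[ 0.53568012 -0.30181593  0.1552088 ] (array([0., 0., 0.]), array([-0.   ,  0.002,  0.003])) [ 0.76  0.84 -0.59  1.66  0.6   0.84 -1.66]
(array([ 0.614 , -0.3048,  0.0409]), np.float64(0.0004)) (array([313.9, 265.4]), array([13.7, 45.5]), array([ 0.5003, -0.294 ,  0.018 ]))
[(258, 153, 137, 119), (259, 113, 115, 109), (272, 144, 142, 131), (273, 196, 193, 180), (274, 216, 212, 198), (278, 179, 171, 151), (279, 209, 199, 171), (315, 200, 187, 158), (317, 211, 201, 174), (340, 209, 206, 191), (342, 195, 193, 179), (343, 143, 148, 135), (344, 110, 101, 75), (345, 124, 95, 44), (348, 138, 111, 60), (349, 205, 192, 141), (350, 255, 255, 237), (353, 192, 188, 162), (354, 161, 151, 129)]
[(283, 99, 98, 91), (284, 172, 170, 157), (285, 203, 200, 186), (363, 200, 198, 184), (364, 129, 128, 117), (365, 3, 3, 4)]
```

In this grasp the light sits 5 px (about 2 mm) further along tool x. I'll correct for that.

```bash
python3 -m pendant '[0,0.3,0.015,0,0,0,0, 0,0.51,0.015,0.1,0,0,0, 0,0.51,0.015,0.4,0,0,0, 0,0.51,0.015,0.65,0,0,0, 0,0.51,0.015,0.738,0,0,0, 0,0.51,0.015,0.738,0,0,0, 0,0.51,0.015,0.738,0,0,0]'
python3 - <<'E'
from h import *
print(r.get_state()['tool_pos'],rel([.6122,-.3041,.0315],-np.pi/2))
E
```

```text
clock: 27.55
tool_pos: [0.613, -0.3059, 0.046]
eef_rot: [1.0, 0.001, 0.0, 0.0]
contact_force: [0.0, -0.5, -0.3]
opening: 0.428
finger_force: 8.0
[ 0.61295527 -0.30593414  0.04604277] (array([-0.005, -0.012,  0.097]), array([ 0.001, -0.   ,  0.001]))
```

```bash
python3 -m pendant '[0,-0.005,-0.012,0,0,0,0, 0,-0.005,-0.012,0,0,0,0, 0,-0.005,-0.012,0.03,0,0,0, 0,-0.005,-0.012,0.06,0,0,0, 0,-0.005,-0.012,0.094,0,0,0, 0,-0.005,-0.012,0.094,0,0,0, 0,-0.005,-0.012,0.094,0,0,0]'
python3 - <<'E'
from h import *
s=r.get_state();print(s['tool_pos'],s['contact_force'])
E
```

```text
clock: 28.25
tool_pos: [0.6111, -0.3049, 0.03]
eef_rot: [1.0, 0.0, -0.001, 0.0]
contact_force: [1.5, -0.8, -1.1]
opening: 0.428
finger_force: 8.0
[ 0.61113732 -0.30485711  0.02997328] [ 1.50696692 -0.77747616 -1.08120562]
```

```bash
python3 -m pendant '[0.5,0,0,0,0,0,0, 0.55,0,0,0,0,0,0, 0.55,0,0,0,0,0,0, 0.6,0,0,-0.2,0,0,0, 0.6,0,0,-0.5,0,0,0, 0.6,-0.2,0,-0.82,0,0,0, 0.6,-0.5,0,-0.82,0,0,0, 0.6,-0.5,0,-0.82,0,0,0, 0.6,-0.5,0,-0.82,0,0,0]'
python3 - <<'E'
from h import *
snap('wrist','w13');print(r.get_state()['tool_pos'],lantern('w13',(.614,-.305)),white('w13',.038)[:2])
E
python3 -m pendant '[1,-0.6,0,0,0,0,0, 1,-0.9,-0.18,-0.2,0,0,0, 1,-0.9,-0.18,-0.2,0,0,0, 1,-0.9,-0.18,-0.2,0,0,0, 1,-0.9,-0.18,-0.2,0,0,0, 1,-0.9,-0.18,-0.2,0,0,0]'
python3 - <<'E'
from h import *
snap('wrist','w14');s=r.get_state();print(s['tool_pos'],s['q'].round(2)); snap('top','top3')
for f in('top0','top3'):
    im=np.load('pics/'+f+'.npz')['img'];h=cv2.cvtColor(im,cv2.COLOR_RGB2HSV)
    m=(h[...,0]>=22)&(h[...,0]<32)&(h[...,1]>150); m[:,:240]=0
    print(f,*blobs(f,m,.014,100),sep='\n')
E
```

```text
clock: 29.15
tool_pos: [0.5347, -0.3051, 0.1537]
eef_rot: [1.0, -0.0, -0.002, 0.001]
contact_force: [-0.0, -0.4, 0.1]
opening: 0.6
finger_force: 0.0
[ 0.53649776 -0.30485491  0.15356946] (array([ 0.614 , -0.3048,  0.041 ]), np.float64(0.0004)) [(array([ 68.4, 141.2]), array([52.3, 62.7]), array([ 0.6057, -0.1195,  0.038 ])), (array([322.4, 130.6]), array([51.6, 53.6]), array([ 0.613 , -0.3051,  0.038 ]))]
clock: 29.8
tool_pos: [0.404, -0.2779, 0.1836]
eef_rot: [1.0, 0.0, 0.0, 0.0]
contact_force: [-0.2, -0.7, -0.3]
opening: 1.001
finger_force: 0.0
[ 0.40374673 -0.27779223  0.18337626] [ 0.89  0.66 -0.61  2.01  0.61  0.66 -1.7 ]
top0
(array([273.3, 279.6]), array([26.4, 26.8]), array([0.4368, 0.0498, 0.014 ]))
(array([328.8, 225.1]), array([25.9, 26.7]), array([ 0.6045, -0.116 ,  0.014 ]))
(array([390.9, 223.1]), array([25.8, 26.6]), array([ 0.6125, -0.3054,  0.014 ]))
top3
(array([273.4, 279.6]), array([26.7, 26.9]), array([0.4367, 0.0495, 0.014 ]))
(array([328.8, 225.1]), array([26.1, 26.7]), array([ 0.6044, -0.1162,  0.014 ]))
(array([391. , 223.1]), array([26. , 26.7]), array([ 0.6126, -0.3058,  0.014 ]))
```

View pics/w14.png

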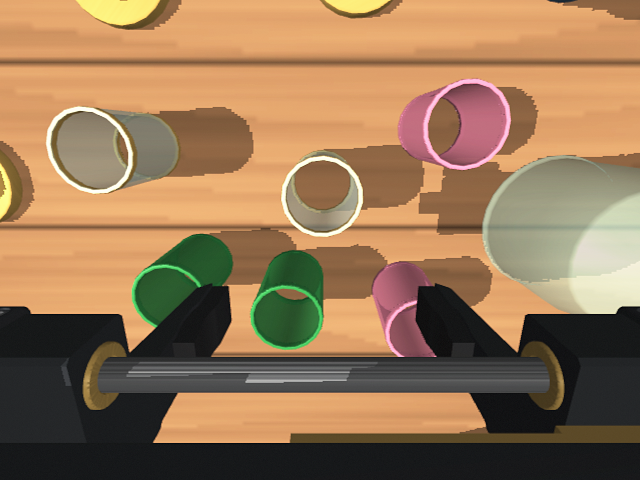

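Chimney S rim is at (322,196), clear of green (287,317) and pink (467,125) and (420,330). Lights 2 and 3 are seated and no lantern has moved. I'll fit the rim next.

```bash
cat >> h.py <<'E'
def rim(f,px,z=.085,rad=60):
    from scipy.optimize import least_squares
    im=np.load('pics/'+f+'.npz')['img'].astype(int)
    m=((im.min(2)>185)&(im.max(2)-im.min(2)<70)).astype(np.uint8)
    k=np.zeros_like(m); cv2.circle(k,tuple(map(int,px)),rad,1,-1); m&=k
    n,l,st,_=cv2.connectedComponentsWithStats(m,connectivity=8); i=1+np.argmax(st[1:,4])
    c=cv2.findContours((l==i).astype(np.uint8),cv2.RETR_EXTERNAL,cv2.CHAIN_APPROX_NONE)[0]
    hull=cv2.convexHull(max(c,key=len))[:,0].astype(float)
    W=np.array([atz(f,*q,z) for q in hull])
    s=least_squares(lambda p:np.hypot(W[:,0]-p[0],W[:,1]-p[1])-p[2],[*W.mean(0)[:2],.03],loss='soft_l1',f_scale=.001)
    return s.x.round(4),np.abs(s.fun).max().round(4)
E
python3 - <<'E'
from h import *
print('S',rim('w14',(322,196)),'Q',rim('w14',(91,150)))
for c in [(287,317),(467,125),(420,330),(167,295)]: print(c,atz('w14',*c,.085).round(3))
x=rim('w14',(322,196))[0]
print(rel([x[0]+.0008,x[1]+.0007,.045]))
E
```

```text
S (array([ 0.4369, -0.2772,  0.029 ]), np.float64(0.0003)) Q (array([ 0.4689, -0.1168,  0.029 ]), np.float64(0.0003))
(287, 317) [ 0.34  -0.249  0.085]
(467, 125) [ 0.486 -0.375  0.085]
(420, 330) [ 0.328 -0.357  0.085]
(167, 295) [ 0.36  -0.156  0.085]
[ 0.23  -0.008  0.922]
```

```bash
python3 -m pendant '[1,0.23,-0.008,0,0,0,0, 1,0.23,-0.008,0.3,0,0,0, 1,0.23,-0.008,0.55,0,0,0, 1,0.23,-0.008,0.75,0,0,0, 1,0.23,-0.008,0.922,0,0,0, 1,0.23,-0.008,0.922,0,0,0, 1,0.23,-0.008,0.922,0,0,0]' 12
python3 -m pendant '[0.5,0,0,0,0,0,0, 0.5,0,0,0,0,0,0, 0.5,0,0,0,0,0,0, 0.5,0,0,0,0,0,0]'
python3 -m pendant '[0.5,0,0,-0.2,0,0,0, 0.5,0,0,-0.5,0,0,0, 0.5,0,0,-0.8,0,0,0, 0.5,0,0,-0.93,0,0,0, 0.5,0,0,-0.93,0,0,0, 0.5,0,0,-0.93,0,0,0]'
python3 -m pendant '[0.5,0.64,0.19,0,0,0,0, 0.5,0.64,0.19,0,0,0,0, 0.5,0.64,0.19,0,0,0,0, 0.5,0.64,0.19,0,0,0,0, 0.5,0.64,0.19,0,0,0,0, 0.5,0.64,0.19,0,0,0,0]'
python3 - <<'E'
from h import *
snap('wrist','w15');s=r.get_state();print(s['tool_pos'],rel(s['tool_pos'],-np.pi/2)); print(lantern('w15',(.614,-.305)),white('w15',.038)[:3])
p=s['tool_pos'];print(rim('w15',proj('w15',p+[0,0,.04]),p[2]+.04,120))
E
```

```text
clock: 30.6
tool_pos: [0.4362, -0.2762, 0.0451]
eef_rot: [1.0, 0.001, -0.001, 0.0]
contact_force: [-0.3, 0.6, 0.0]
opening: 0.997
finger_force: 0.0
clock: 31.0
tool_pos: [0.4358, -0.2769, 0.046]
eef_rot: [1.0, 0.0, -0.001, 0.001]
contact_force: [-0.7, 0.1, 3.0]
opening: 0.677
finger_force: 12.0
clock: 31.6
tool_pos: [0.435, -0.2766, 0.1844]
eef_rot: [1.0, -0.0, -0.002, 0.001]
contact_force: [0.1, 0.2, -1.3]
opening: 0.675
finger_force: 12.0
clock: 32.2
tool_pos: [0.5299, -0.3046, 0.1837]
eef_rot: [1.0, 0.0, -0.003, 0.0]
contact_force: [0.7, -0.4, -0.6]
opening: 0.677
finger_force: 12.0
[ 0.53021011 -0.30468483  0.18406844] (array([0., 0., 0.]), array([0.   , 0.003, 0.   ]))
(array([ 0.614 , -0.3047,  0.041 ]), np.float64(0.0004)) [(array([320.3, 317.8]), array([186. , 196.8]), array([ 0.4369, -0.3023,  0.038 ])), (array([322.2, 346.6]), array([135.6, 158.5]), array([ 0.4047, -0.304 ,  0.038 ])), (array([ 93.7, 133.9]), array([46.7, 55.6]), array([ 0.6052, -0.1189,  0.038 ]))]
(array([ 0.5327, -0.3049,  0.0283]), np.float64(0.0002))
```

View pics/w15.png

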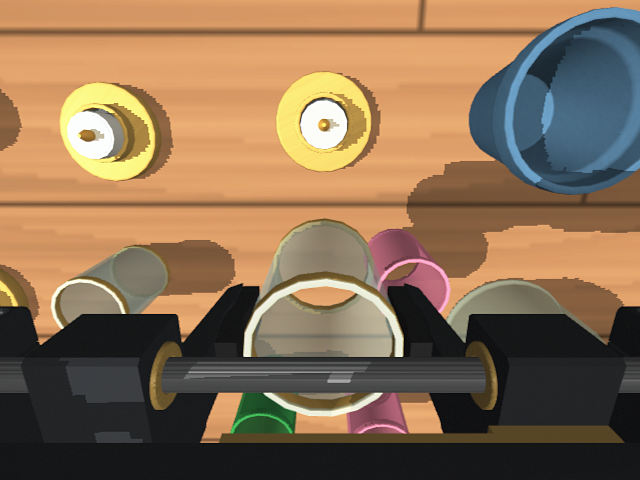

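Chimney S is held upright with its rim at (323,345). The LC lantern shows below at (325,121) with its light seated. I'll bring it over LC.

```bash
python3 -m pendant '[0.5,0.3,-0.005,0,0,0.003,0, 0.5,0.555,-0.005,0.1,0,0.003,0, 0.5,0.555,-0.005,0.4,0,0.003,0, 0.5,0.555,-0.005,0.6,0,0.003,0, 0.5,0.555,-0.005,0.707,0,0.003,0, 0.5,0.555,-0.005,0.707,0,0.003,0, 0.5,0.555,-0.005,0.707,0,0.003,0, 0.5,0.555,-0.005,0.707,0,0.003,0]'
python3 - <<'E'
from h import *
print(r.get_state()['tool_pos'],rel([.6135,-.304,.058],-np.pi/2))
E
```

```text
clock: 33.05
tool_pos: [0.6161, -0.3045, 0.0806]
eef_rot: [1.0, 0.0, 0.003, 0.001]
contact_force: [0.4, 0.1, -1.3]
opening: 0.676
finger_force: 12.0
[ 0.61605566 -0.30453875  0.08061663] (array([-0.018, -0.004,  0.151]), array([ 0.001, -0.004,  0.   ]))
```

```bash
python3 -m pendant '[0.5,-0.017,-0.004,0,0.001,-0.004,0, 0.5,-0.017,-0.004,0,0.001,-0.004,0, 0.5,-0.017,-0.004,0.04,0.001,-0.004,0, 0.5,-0.017,-0.004,0.08,0.001,-0.004,0, 0.5,-0.017,-0.004,0.11,0.001,-0.004,0, 0.5,-0.017,-0.004,0.14,0.001,-0.004,0, 0.5,-0.017,-0.004,0.15,0.001,-0.004,0, 0.5,-0.017,-0.004,0.15,0.001,-0.004,0, 0.5,-0.017,-0.004,0.15,0.001,-0.004,0]'
python3 - <<'E'
from h import *
s=r.get_state();print(s['tool_pos'],s['contact_force'],s['moment'],rel(s['tool_pos'],-np.pi/2)[1])
E
```

```text
clock: 33.95
tool_pos: [0.6127, -0.3035, 0.0581]
eef_rot: [1.0, 0.0, -0.002, -0.0]
contact_force: [-4.5, 0.3, 13.5]
opening: 0.677
finger_force: 12.0
[ 0.61267527 -0.30345132  0.05813094] [-4.49614125  0.30616479 13.52746235] [0.28623597 0.91762433 0.04434368] [-0.     0.002  0.   ]
```

```bash
python3 -m pendant '[0.9,0,0,0,0,0,0, 1,0,0,0,0,0,0, 1,0,0,0,0,0,0, 1,0,0,-0.3,0,0,0, 1,0,0,-0.6,0,0,0, 1,-0.2,0,-0.82,0,0,0, 1,-0.52,0,-0.82,0,0,0, 1,-0.52,0,-0.82,0,0,0, 1,-0.52,0,-0.82,0,0,0]'
python3 - <<'E'
from h import *
snap('wrist','w16');print(r.get_state()['tool_pos'],lantern('w16',(.614,-.305)))
px=proj('w16',[.614,-.305,.099]);print(px,rim('w16',px,.099,75),rim('w16',px,.111,75))
E
```

```text
clock: 34.85
tool_pos: [0.5333, -0.3042, 0.1789]
eef_rot: [1.0, -0.0, -0.003, -0.0]
contact_force: [-0.2, -0.4, 0.0]
opening: 1.002
finger_force: 0.0
[ 0.53522938 -0.30398375  0.17911417] (array([ 0.6149, -0.3034,  0.0249]), np.float64(0.0025))
[323.75193943 126.21938608] (array([ 0.6129, -0.3036,  0.0289]), np.float64(0.0003)) (array([ 0.6128, -0.3037,  0.0274]), np.float64(0.0003))
```

Chimney S is home: rim radius reads 28.9 mm at z = 0.099, the same as it measured on the bench. Next, chimney Q goes to LB.

```bash
python3 -m pendant '[1,-0.4,-0.6,0,0,0.003,0, 1,-0.5,-0.7,0,0,0.003,0, 1,-0.5,-0.7,0,0,0.003,0, 1,-0.5,-0.7,0,0,0.003,0]'
python3 -m pendant '[1,-0.4,-0.55,0,0,0,0, 1,-0.4,-0.55,0,0,0,0, 1,-0.4,-0.55,0,0,0,0, 1,-0.4,-0.55,0,0,0,0, 1,-0.4,-0.55,0,0,0,0]'
python3 - <<'E'
from h import *
snap('wrist','w17');p=r.get_state()['tool_pos'];print(p)
x=rim('w17',proj('w17',[.4689,-.1168,.085]));print(x);x=x[0]
print(rel([x[0]+.0005,x[1]+.0007,.045],-np.pi/2))
E
```

```text
clock: 35.3
tool_pos: [0.4593, -0.1946, 0.1797]
eef_rot: [1.0, 0.004, -0.0, -0.002]
contact_force: [0.4, 0.3, 0.5]
opening: 1.004
finger_force: 0.0
clock: 35.8
tool_pos: [0.4023, -0.1171, 0.1795]
eef_rot: [1.0, -0.0, 0.002, -0.0]
contact_force: [-0.0, -0.7, -0.6]
opening: 0.998
finger_force: 0.0
[ 0.40197978 -0.11726882  0.17943482]
(array([ 0.469 , -0.1165,  0.0289]), np.float64(0.0002))
(array([ 0.447, -0.01 ,  0.898]), array([-0.001, -0.002, -0.001]))
```

```bash
python3 -m pendant '[1,0.447,-0.01,0,0,-0.002,0, 1,0.447,-0.01,0.2,0,-0.002,0, 1,0.447,-0.01,0.5,0,-0.002,0, 1,0.447,-0.01,0.75,0,-0.002,0, 1,0.447,-0.01,0.898,0,-0.002,0, 1,0.447,-0.01,0.898,0,-0.002,0, 1,0.447,-0.01,0.898,0,-0.002,0]' 12
python3 -m pendant '[0.5,0,0,0,0,0,0, 0.5,0,0,0,0,0,0, 0.5,0,0,0,0,0,0, 0.5,0,0,0,0,0,0]'
python3 -m pendant '[0.5,0,0,-0.2,0,0,0, 0.5,0,0,-0.5,0,0,0, 0.5,0,0,-0.8,0,0,0, 0.5,0,0,-0.93,0,0,0, 0.5,0,0,-0.93,0,0,0, 0.5,0,0,-0.93,0,0,0]'
python3 -m pendant '[0.5,0.4,0,0,0,0,0, 0.5,0.4,0,0,0,0,0, 0.5,0.4,0,0,0,0,0, 0.5,0.4,0,0,0,0,0, 0.5,0.4,0,0,0,0,0]'
python3 - <<'E'
from h import *
snap('wrist','w18');s=r.get_state();p=s['tool_pos'];print(p); print(lantern('w18',(.6056,-.115)))
print(rim('w18',proj('w18',p+[0,0,.04]),p[2]+.04,120)[0][:2]-p[:2],'S had .0025,-.0002')
E
```

```text
clock: 36.55
tool_pos: [0.4676, -0.1153, 0.0448]
eef_rot: [1.0, -0.0, -0.001, -0.0]
contact_force: [0.7, -0.3, -0.0]
opening: 0.997
finger_force: 0.0
clock: 36.95
tool_pos: [0.4672, -0.1152, 0.0457]
eef_rot: [1.0, -0.0, -0.0, -0.0]
contact_force: [-0.6, 0.1, 3.8]
opening: 0.672
finger_force: 12.0
clock: 37.55
tool_pos: [0.4666, -0.1151, 0.1842]
eef_rot: [1.0, -0.0, -0.001, -0.0]
contact_force: [0.5, 0.1, -1.4]
opening: 0.682
finger_force: 12.0
clock: 38.05
tool_pos: [0.5253, -0.1148, 0.1834]
eef_rot: [1.0, 0.0, -0.003, -0.0]
contact_force: [0.2, -0.0, -1.6]
opening: 0.673
finger_force: 12.0
[ 0.52559289 -0.11488474  0.18374455]
(array([ 0.6057, -0.1149,  0.0408]), np.float64(0.0004))
[ 0.00290711 -0.00041526] S had .0025,-.0002
```

```bash
python3 -m pendant '[0.5,0.3,-0.005,0,0,0.003,0, 0.5,0.515,-0.005,0.1,0,0.003,0, 0.5,0.515,-0.005,0.4,0,0.003,0, 0.5,0.515,-0.005,0.6,0,0.003,0, 0.5,0.515,-0.005,0.695,0,0.003,0, 0.5,0.515,-0.005,0.695,0,0.003,0, 0.5,0.515,-0.005,0.695,0,0.003,0, 0.5,0.515,-0.005,0.695,0,0.003,0]'
python3 - <<'E'
from h import *
print(r.get_state()['tool_pos'],rel([.604,-.1142,.058],-np.pi/2))
E
```

```text
clock: 38.9
tool_pos: [0.6053, -0.1138, 0.0818]
eef_rot: [1.0, 0.0, 0.003, -0.0]
contact_force: [-0.3, -0.0, -2.2]
opening: 0.677
finger_force: 12.0
[ 0.60533741 -0.11377821  0.08178542] (array([-0.01 ,  0.003,  0.159]), array([-0.001, -0.004,  0.   ]))
```

```bash
python3 -m pendant '[0.5,-0.009,0.003,0,0,-0.004,0, 0.5,-0.009,0.003,0,0,-0.004,0, 0.5,-0.009,0.003,0.04,0,-0.004,0, 0.5,-0.009,0.003,0.08,0,-0.004,0, 0.5,-0.009,0.003,0.11,0,-0.004,0, 0.5,-0.009,0.003,0.14,0,-0.004,0, 0.5,-0.009,0.003,0.157,0,-0.004,0, 0.5,-0.009,0.003,0.157,0,-0.004,0, 0.5,-0.009,0.003,0.157,0,-0.004,0]'
python3 -m pendant '[0.9,0,0,0,0,0,0, 1,0,0,0,0,0,0, 1,0,0,0,0,0,0, 1,0,0,-0.3,0,0,0, 1,0,0,-0.6,0,0,0, 1,-0.2,0,-0.82,0,0,0, 1,-0.52,0,-0.82,0,0,0, 1,-0.52,0,-0.82,0,0,0, 1,-0.52,0,-0.82,0,0,0]'
python3 - <<'E'
from h import *
snap('wrist','w19');print(r.get_state()['tool_pos'])
px=proj('w19',[.6056,-.115,.099]);print(px,rim('w19',px,.099,75))
E
```

```text
clock: 39.8
tool_pos: [0.603, -0.1141, 0.0576]
eef_rot: [1.0, 0.0, -0.002, -0.0]
contact_force: [-3.6, -0.2, 11.1]
opening: 0.675
finger_force: 12.0
clock: 40.7
tool_pos: [0.5239, -0.1148, 0.1795]
eef_rot: [1.0, 0.0, -0.003, -0.0]
contact_force: [1.2, 0.8, -0.3]
opening: 0.996
finger_force: 0.0
[ 0.52585987 -0.11457613  0.17965825]
[323.00593567 124.41466696] (array([ 0.6038, -0.1143,  0.0288]), np.float64(0.0002))
```

```bash
python3 -m pendant '[1,0.06,-0.9,0,0,0.003,0, 1,0.06,-0.9,0,0,0.003,0, 1,0.06,-0.9,0,0,0.003,0]'
python3 -m pendant '[1,0,-0.3,0,0,0,0, 1,0,-0.3,0,0,0,0, 1,0,-0.3,0,0,0,0, 1,0,-0.3,0,0,0,0, 1,0,-0.3,0,0,0,0]'
python3 - <<'E'
from h import *
snap('wrist','w20');p=r.get_state()['tool_pos'];print(p)
x=rim('w20',proj('w20',[.6121,.0655,.085]));print(x);x=x[0]
print(rel([x[0]+.0005,x[1]+.0007,.045],-np.pi/2))
snap('top','top4');im=np.load('pics/top4.npz')['img'];h=cv2.cvtColor(im,cv2.COLOR_RGB2HSV)
m=(h[...,0]>=22)&(h[...,0]<32)&(h[...,1]>150); m[:,:240]=0
print(*blobs('top4',m,.014,100),sep='\n')
E
```

```text
clock: 41.05
tool_pos: [0.5364, 0.0251, 0.1798]
eef_rot: [1.0, 0.001, 0.002, -0.002]
contact_force: [-0.0, 1.1, 0.1]
opening: 1.001
finger_force: 0.0
clock: 41.55
tool_pos: [0.5347, 0.0639, 0.1794]
eef_rot: [1.0, -0.001, 0.0, -0.0]
contact_force: [-0.4, -0.9, -0.2]
opening: 0.996
finger_force: 0.0
[0.53461435 0.06400325 0.17946718]
(array([0.6149, 0.0669, 0.0288]), np.float64(0.0003))
(array([ 0.538, -0.025,  0.897]), array([-0.   , -0.   , -0.001]))
(array([265.5, 282.4]), array([ 9.7, 21.3]), array([0.428 , 0.0732, 0.014 ]))
```

```bash
python3 -m pendant '[1,0.3,-0.025,0,0,0,0, 1,0.538,-0.025,0.1,0,0,0, 1,0.538,-0.025,0.4,0,0,0, 1,0.538,-0.025,0.7,0,0,0, 1,0.538,-0.025,0.897,0,0,0, 1,0.538,-0.025,0.897,0,0,0, 1,0.538,-0.025,0.897,0,0,0]' 12
python3 -m pendant '[0.5,0,0,0,0,0,0, 0.5,0,0,0,0,0,0, 0.5,0,0,0,0,0,0, 0.5,0,0,0,0,0,0]'
python3 -m pendant '[0.5,0,0,-0.2,0,0,0, 0.5,0,0,-0.5,0,0,0, 0.5,0,0,-0.8,0,0,0, 0.5,0,0,-0.93,0,0,0, 0.5,0,0,-0.93,0,0,0, 0.5,0,0,-0.93,0,0,0]'
python3 -m pendant '[0.5,-0.7,0.06,0,0,0,0, 0.5,-0.7,0.06,0,0,0,0, 0.5,-0.7,0.06,0,0,0,0, 0.5,-0.7,0.06,0,0,0,0]'
python3 -m pendant '[0.5,-0.66,0.05,0,0,0,0, 0.5,-0.66,0.05,0,0,0,0, 0.5,-0.66,0.05,0,0,0,0, 0.5,-0.66,0.05,0,0,0,0, 0.5,-0.66,0.05,0,0,0,0]'
python3 - <<'E'
from h import *
snap('wrist','w21');s=r.get_state();p=s['tool_pos'];print(p,s['q'].round(2)); print(lantern('w21',(.438,.0507)),white('w21',.038)[:3])
print(rim('w21',proj('w21',p+[0,0,.04]),p[2]+.04,120)[0][:2]-p[:2],'S .0025,-.0002 Q .0029')
E
```

```text
clock: 42.35
tool_pos: [0.6153, 0.0692, 0.0457]
eef_rot: [1.0, -0.0, 0.0, -0.001]
contact_force: [-0.3, -1.4, 0.4]
opening: 0.999
finger_force: 0.0
clock: 42.75
tool_pos: [0.6155, 0.0688, 0.0463]
eef_rot: [1.0, 0.0, 0.001, 0.0]
contact_force: [-0.7, -1.9, 2.1]
opening: 0.659
finger_force: 1.1
clock: 43.35
tool_pos: [0.6143, 0.0689, 0.1841]
eef_rot: [1.0, 0.0, -0.0, -0.0]
contact_force: [0.2, 0.2, -1.6]
opening: 0.654
finger_force: 12.0
clock: 43.75
tool_pos: [0.507, 0.0594, 0.1831]
eef_rot: [1.0, 0.001, -0.002, 0.0]
contact_force: [0.7, 0.0, -1.2]
opening: 0.654
finger_force: 12.0
clock: 44.25
tool_pos: [0.4139, 0.0538, 0.1845]
eef_rot: [1.0, -0.0, 0.002, -0.001]
contact_force: [-0.2, -0.9, -1.1]
opening: 0.657
finger_force: 12.0
[0.4138454  0.05374761 0.18447747] [ 0.13  0.58 -0.56  2.21  0.64  0.51 -2.5 ]
(array([0.4384, 0.0508, 0.0408]), np.float64(0.0005)) [(array([324.5, 362.6]), array([112. , 145.2]), array([0.2718, 0.0526, 0.038 ])), (array([322.3, 348.6]), array([131.3, 157.6]), array([0.2881, 0.0548, 0.038 ])), (array([327.8, 196.1]), array([43.4, 43.8]), array([0.4398, 0.0499, 0.038 ]))]
[ 0.0005546  -0.00044761] S .0025,-.0002 Q .0029
```

```bash
python3 - <<'E'
from h import *
for f,p in(('w15',[.53021,-.30468,.18407]),('w18',[.52559,-.11488,.18374]),('w21',[.41385,.05375,.18448])):
    p=np.array(p); print(f,rim(f,proj(f,p+[0,0,.04]),p[2]+.04,120))
a=np.load('pics/w15.npz')['img'][200:430,210:440,::-1];b=np.load('pics/w21.npz')['img'][200:430,210:440,::-1]
cv2.imwrite('pics/cmp.png',cv2.resize(np.hstack([a,b]),None,fx=1.7,fy=1.7))
E
```

```text
w15 (array([ 0.5327, -0.3049,  0.0283]), np.float64(0.0002))
w18 (array([ 0.5285, -0.1153,  0.0283]), np.float64(0.0003))
w21 (array([0.4144, 0.0533, 0.0284]), np.float64(0.0003))
```

View pics/cmp.png

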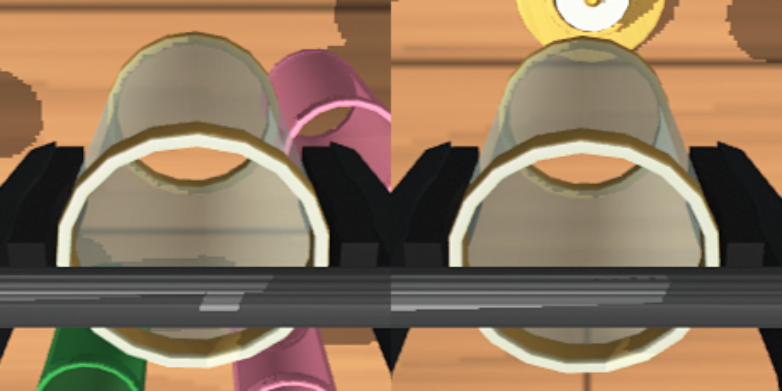

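The held chimney is upright and matches the earlier grasp, only about 2 mm further back along x. On to LA with that offset.

```bash
python3 -m pendant '[0.5,0.16,0.015,0,0,0,0, 0.5,0.16,0.015,0.1,0,0,0, 0.5,0.16,0.015,0.4,0,0,0, 0.5,0.16,0.015,0.6,0,0,0, 0.5,0.16,0.015,0.695,0,0,0, 0.5,0.16,0.015,0.695,0,0,0, 0.5,0.16,0.015,0.695,0,0,0, 0.5,0.16,0.015,0.695,0,0,0]'
python3 - <<'E'
from h import *
s=r.get_state();print(s['tool_pos'],rel([.4378,.0515,.058],-np.pi/2),s['q'].round(2))
E
```

```text
clock: 45.1
tool_pos: [0.4363, 0.051, 0.081]
eef_rot: [1.0, 0.0, 0.002, -0.001]
contact_force: [-0.4, -0.4, -1.7]
opening: 0.653
finger_force: 12.0
[0.43628746 0.05102324 0.08095405] (array([ 0.01 , -0.003,  0.153]), array([-0.001, -0.002,  0.   ])) [-0.09  0.78 -0.21  2.24  0.83  0.19 -2.63]
```

```bash
python3 -m pendant '[0.5,0.01,-0.003,0,0,-0.002,0, 0.5,0.01,-0.003,0,0,-0.002,0, 0.5,0.01,-0.003,0.03,0,-0.002,0, 0.5,0.01,-0.003,0.06,0,-0.002,0, 0.5,0.01,-0.003,0.09,0,-0.002,0, 0.5,0.01,-0.003,0.09,0,-0.002,0]'
python3 -m pendant '[0.5,0,0,0.03,0,0,0, 0.5,0,0,0.05,0,0,0, 0.5,0,0,0.063,0,0,0, 0.5,0,0,0.063,0,0,0, 0.5,0,0,0.063,0,0,0]'
python3 - <<'E'
from h import *
s=r.get_state();print(s['tool_pos'],s['contact_force'],s['q'].round(3))
E
```

```text
clock: 45.7
tool_pos: [0.4364, 0.0511, 0.0662]
eef_rot: [1.0, 0.0, -0.001, -0.0]
contact_force: [0.9, -0.3, -2.3]
opening: 0.652
finger_force: 12.0
clock: 46.2
tool_pos: [0.4368, 0.0513, 0.0579]
eef_rot: [1.0, 0.001, -0.0, -0.0]
contact_force: [-0.5, -0.3, 9.4]
opening: 0.656
finger_force: 12.0
[0.43683098 0.05130725 0.05794668] [-0.51580818 -0.33116951  9.37524682] [-0.151  0.826 -0.113  2.245  0.829  0.111 -2.624]
```

It went on cleanly: z = 0.058 with 9 N of contact on the foot. Release, verify, then head for the lid knob.

```bash
python3 -m pendant '[0.9,0,0,0,0,0,0, 1,0,0,0,0,0,0, 1,0,0,0,0,0,0, 1,0,0,-0.3,0,0,0, 1,0,0,-0.6,0,0,0, 1,0,0,-0.82,0,0,0, 1,-0.13,0,-0.82,0,0,0, 1,-0.13,0,-0.82,0,0,0, 1,-0.13,0,-0.82,0,0,0]'
python3 - <<'E'
from h import *
snap('wrist','w22');print(r.get_state()['tool_pos'])
px=proj('w22',[.438,.051,.099]);print(px,rim('w22',px,.099,75))
E
python3 -m pendant '[1,0.5,-0.8,0,0,0,0, 1,0.5,-0.8,0,0,0,0, 1,0.5,-0.8,0,0,0,0, 1,0.5,-0.8,0,0,0,0]'
python3 -m pendant '[0.6,0.5,-0.75,0,0,0,0, 0.6,0.5,-0.75,0,0,0,0, 0.6,0.5,-0.75,0,0,0,0, 0.6,0.5,-0.75,0,0,0,0, 0.6,0.5,-0.75,0,0,0,0]'
python3 - <<'E'
from h import *
print(r.get_state()['tool_pos'],rel([.5772,.2868,.0635],-np.pi/2));snap('top','top5')
for f in('top0','top5'):
    im=np.load('pics/'+f+'.npz')['img'];h=cv2.cvtColor(im,cv2.COLOR_RGB2HSV)
    m=(h[...,0]>=22)&(h[...,0]<32)&(h[...,1]>120); m[:,:240]=0
    print(f,*blobs(f,m,.014,100),sep='\n')
E
```

```text
clock: 47.1
tool_pos: [0.4171, 0.0507, 0.1801]
eef_rot: [1.0, 0.0, -0.002, -0.0]
contact_force: [0.8, -0.2, -0.1]
opening: 1.0
finger_force: 0.0
[0.41749342 0.05087976 0.17989218]
[322.19155748 219.22466399] (array([0.4364, 0.0511, 0.0288]), np.float64(0.0002))
clock: 47.55
tool_pos: [0.4953, 0.1784, 0.1799]
eef_rot: [1.0, 0.003, 0.0, -0.004]
contact_force: [-0.8, 0.2, 0.4]
opening: 0.999
finger_force: 0.0
clock: 48.05
tool_pos: [0.5666, 0.2831, 0.1787]
eef_rot: [1.0, 0.001, -0.002, 0.001]
contact_force: [-0.2, 0.3, 0.1]
opening: 0.602
finger_force: 0.0
[0.56659952 0.28310951 0.17870164] (array([ 0.074, -0.025,  0.768]), array([0.001, 0.003, 0.001]))
top0
(array([273.3, 279.6]), array([26.4, 26.8]), array([0.4368, 0.0498, 0.014 ]))
(array([328.8, 225.1]), array([25.9, 26.7]), array([ 0.6045, -0.116 ,  0.014 ]))
(array([390.9, 223.1]), array([25.8, 26.6]), array([ 0.6125, -0.3054,  0.014 ]))
top5
(array([391. , 223.1]), array([25.7, 26.8]), array([ 0.6124, -0.3056,  0.014 ]))
```

```bash
python3 -m pendant '[0.6,0.074,-0.025,0.3,0,0,0, 0.6,0.074,-0.025,0.6,0,0,0, 0.6,0.074,-0.025,0.768,0,0,0, 0.6,0.074,-0.025,0.768,0,0,0, 0.6,0.074,-0.025,0.768,0,0,0, 0,0.074,-0.025,0.768,0,0,0, 0,0.074,-0.025,0.768,0,0,0, 0,0.074,-0.025,0.768,0,0,0, 0,0.074,-0.025,0.768,0,0,0, 0,0.074,-0.025,0.768,0,0,0]' 15
python3 -m pendant '[0,-0.15,0,0,0,0,0, 0,-0.3,0,0,0,0,0, 0,-0.45,0,0,0,0,0, 0,-0.6,0,0,0,0,0, 0,-0.7,0,0,0,0,0, 0,-0.775,0,0,0,0,0, 0,-0.785,0,0,0,0,0, 0,-0.785,0,0,0,0,0]'
python3 -m pendant '[0.6,0,0,0,0,0,0, 0.6,0,0,0,0,0,0, 0.6,0,0,0,0,0,0, 0.6,0,0,-0.5,0,0,0, 0.6,0,0,-1,0,0,0, 0.6,-0.2,0.1,-1,0,0,0, 0.6,-0.2,0.1,-1,0,0,0, 0.6,-0.2,0.1,-1,0,0,0]'
python3 - <<'E'
from h import *
snap('wrist','w23');snap('top','top6');snap('scene','scene6')
for f,n in(('top0','t'),('top6','t')):
    im=np.load('pics/'+f+'.npz')['img'].astype(int)
    # lid's front/far edge: yellow wood rows along column 205
    h=cv2.cvtColor(im.astype(np.uint8),cv2.COLOR_RGB2HSV); print(f,[ (v,*map(int,im[v,212])) for v in range(195,290) if abs(im[v,212]-im[v-1,212]).sum()>40])
d=np.abs(np.load('pics/top0.npz')['img'].astype(int)-np.load('pics/top6.npz')['img']).max(2)
m=cv2.morphologyEx((d>50).astype(np.uint8),cv2.MORPH_OPEN,np.ones((3,3)))
n,l,st,c=cv2.connectedComponentsWithStats(m); print([(*s[:5],) for s in st[1:].tolist() if s[4]>25])
s=np.load('pics/scene6.npz')
for q,x in(('S',(.613,-.304)),('Q',(.604,-.1145)),('P',(.437,.051))): print(q,rim('scene6',proj('scene6',[*x,.099]),.099,22))
E
```

```text
clock: 49.1
tool_pos: [0.5784, 0.2865, 0.0657]
eef_rot: [1.0, -0.0, -0.001, 0.0]
contact_force: [-1.0, -2.6, 4.6]
opening: 0.222
finger_force: 15.0
clock: 49.9
tool_pos: [0.4616, 0.2872, 0.0657]
eef_rot: [1.0, 0.0, 0.0, -0.0]
contact_force: [3.7, -2.5, 2.7]
opening: 0.223
finger_force: 15.0
clock: 50.7
tool_pos: [0.4303, 0.2724, 0.2166]
eef_rot: [1.0, 0.001, -0.0, -0.001]
contact_force: [0.3, -0.7, -0.0]
opening: 0.601
finger_force: 0.0
top0 [(197, 198, 133, 76), (201, 177, 110, 51), (202, 123, 79, 42), (204, 190, 133, 75), (237, 235, 186, 102), (238, 248, 224, 131), (258, 232, 189, 111), (280, 250, 237, 168), (281, 225, 201, 140), (282, 200, 144, 80)]
top6 [(201, 196, 121, 58), (202, 130, 82, 42), (204, 203, 140, 79), (205, 227, 156, 88), (238, 249, 222, 128), (265, 247, 209, 127), (272, 255, 239, 147), (281, 232, 192, 107), (282, 211, 151, 85), (283, 244, 173, 93)]
[(382, 209, 23, 24, 420), (258, 210, 44, 22, 757), (319, 211, 24, 24, 426), (406, 214, 20, 19, 302), (345, 216, 20, 18, 293), (117, 240, 157, 206, 12765), (334, 254, 20, 8, 93), (284, 258, 153, 50, 2792), (247, 266, 38, 24, 710), (398, 270, 11, 6, 47), (391, 275, 5, 11, 47), (310, 307, 295, 173, 19411), (597, 331, 43, 70, 1088), (575, 411, 10, 19, 108), (389, 435, 27, 11, 120), (261, 436, 9, 5, 32), (241, 447, 16, 33, 197), (305, 459, 8, 12, 56), (496, 466, 40, 14, 401)]Traceback (most recent call last):
  File "<stdin>", line 11, in <module>
  File "h.py", line 69, in rim
    n,l,st,_=cv2.connectedComponentsWithStats(m,connectivity=8); i=1+np.argmax(st[1:,4])
                                                                     ~~~~~~~~~^^^^^^^^^^
    return _wrapfunc(a, 'argmax', axis=axis, out=out, **kwds)
    return bound(*args, **kwds)
ValueError: attempt to get argmax of an empty sequence
```

```bash
python3 - <<'E'
from h import *
for q,x in(('S',(.612,-.3055)),('Q',(.6035,-.116)),('P',(.4365,.0498))):
    px=proj('top6',[*x,.099])
    try: print(q,px.round(1),rim('top6',px,.099,22))
    except Exception as e: print(q,'no',px)
im=np.load('pics/w23.npz')['img']
px=proj('w23',[.437,.051,.099]);print(px)
try: print(rim('w23',px,.099,75))
except Exception: print('no w23')
E
```

```text
S [394.7 218.7] (array([ 0.6061, -0.3007,  0.0212]), np.float64(0.0008))
Q [329.2 221. ] (array([ 0.5996, -0.1162,  0.0234]), np.float64(0.0011))
P [270.7 278.1] (array([0.424 , 0.0673, 0.0074]), np.float64(0.0))
[602.89224166 226.18999937]
(array([0.4365, 0.0519, 0.0285]), np.float64(0.0003))
```

```bash
python3 -c "
from plant import r
print(r.finish_job())"
```

```text
the job is handed in; nothing more can be done
None
```

The job is handed in: each of the three lanterns has a light in its cup and a clear chimney fully home, the box is shut again, and there were no leftovers; the verdict wasn't shown, and after the lid shut I re-measured only one chimney closely.

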